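# Garage the glasses case and close the keeper

### The job

Take the red glasses case out from under the white ledge and lay it in the wooden dock with its black-capped end under the hood, pushed fully home (you will have to put it down and take it again by the other half). Once it is home and let go, slide the blue keeper along its track, gently, until it just meets the end of the case, and leave it there. Leave the bowl, key fob and bottle opener where they are.

Things in the scene. Friction and masses are not known exactly. Their poses are not given: they have to be found in the camera images.
- case_center (a point): centre (half-way up, 20 mm above its underside) of the loose red hard glasses case, a box 150 mm long (its x) by 56 mm wide (its y) by 40 mm high (its z), about 140 g. Its +x end, the nose, has a black cap 19 mm long; a thin white band runs round its middle. It starts flat on the shelf, nose towards the robot, with about 70 mm of the nose half sticking out from under the ledge and the rest hidden below it
- case_nose (a point): centre of the black-capped end face of the case, 75 mm from its centre along +x
- case_tail (a point): centre of the plain red end face of the case, 75 mm from its centre along -x
- riser: fixed white ledge (bridge), 100 mm deep (its x), 126 mm wide (its y), 62 mm high in all, origin at the centre of its underside. It opens to its -x side, towards the robot; opening 100 mm wide and 54 mm high; side walls and back wall are closed, so the case comes out only by being drawn along the riser's -x
- dock: fixed wooden dock plate, 6 mm thick, 340 mm along its y. Origin on the shelf surface under the bay's centre line. The bay runs along y about x=0, floor 6 mm above the origin, 64 mm wide between two low walls whose tops are 16 mm above the origin. The hood stands at its +y end; the keeper's track (grey metal strip) runs along y at x=+80 mm
- hood: fixed brown wooden hood over the +y end of the bay, axes as the dock; its place along the dock differs from time to time. Origin on the bay floor in the middle of its mouth, which faces -y: opening 64 mm wide, 46 mm high, stop wall 76 mm in from the mouth (+y). Outside top 52 mm above its origin. With the case fully home its white middle band lies at the mouth and its tail half, 74 mm, sticks out in the bay, tail at about y=-74 mm
- keeper (a joint): travel of the blue keeper along the dock's +y, in m: 0 is the far back end away from the hood, 0.16 the most; it starts near the back, at 0 to 0.02. It slides with about 2 N of friction and stays where it is left. It meets a case that is home at about 0.12 to 0.145, depending on the hood
- keeper_face (a point): middle of the keeper's flat paddle face, which faces +y (axes as the dock), on the bay's centre line, 31 mm above the shelf. The paddle is 22 mm high (20 to 42 mm above the shelf), reaches across the bay and passes above its low walls; it is 16 mm thick and lies behind this face
- keeper_grip (a point): grip point of the keeper's upright blue fin, 55 mm above the shelf, 80 mm to the dock's +x of the bay's centre line and 8 mm behind (-y of) the paddle face. The fin is 26 mm along x, 16 mm along y, top 75 mm above the shelf; pinch it from above with fingers before and behind it (along the dock's y)
- bowl: clear glass bowl, 130 mm across, 60 mm high, loose; origin at the centre of its underside. Leave alone
- fob: green plastic key fob with a steel ring, 68 mm long, 12 mm high, loose; origin at the underside. Leave alone
- opener: flat steel bottle opener, about 120 mm long, 8 mm high, loose; origin at the underside. Leave alone
There are look-alikes about, which are no part of the job. Leave any pink or purple look-alike of the part that bears case_center alone.

How it is judged:
On the way, in this order (a step that is already met when the one before it is completed fails the run):
1. the case lies home under the hood, black cap first, let go, while the keeper is still well back (more than 20 mm from it) (y of case_nose in the frame of hood between 0.069 and 0.08 m and z of each of case_nose, case_tail in the frame of hood below 0.028 m and y of case_tail in the frame of hood below -0.06 m and y of case_tail in the frame of keeper_face above 0.02 m and contact force between case and the fingers below 0.3 N), for 0.2 s.
2. the keeper has been slid up to the case (gap under 6 mm) (y of case_tail in the frame of keeper_face below 0.006 m), for 0.2 s.
At the end, for the whole second after the job is handed in: The case lies flat in the dock, black-capped end under the hood and within about 7 mm of the stop wall; the keeper's paddle face is within 6 mm of the case's tail; all is let go and at rest (y of case_nose in the frame of hood between 0.069 and 0.08 m and z of each of case_nose, case_tail in the frame of hood below 0.028 m and y of case_tail in the frame of hood below -0.06 m and y of case_tail in the frame of keeper_face between -0.004 and 0.006 m and linear speed of case below 0.01 m/s and velocity of joint keeper between -0.005 and 0.005 m/s); the robot touches nothing.
It fails at once if the keeper is pressed against the case with more than 25 N (contact force between keeper and case above 25 N).
It fails at once if the bowl, key fob or bottle opener is moved more than 20 mm (distance of any of bowl, fob, opener from where it was at the start of the episode above 0.02 m).
It also fails if it takes over 59 s, if anything falls off the work surface, if the arm or the gripper's body presses on something with over 40 N, if the wrist force passes 120 N, or if a joint passes its speed limit or range.

### The arm

A 7-joint arm with a two-finger parallel gripper is mounted at the origin on the work surface. World frame = base frame: x ahead of the robot, y to its left, z up, the work surface at z = 0. Lengths are in m, angles in rad, forces in N, time in s.
With the tool pointing down it reaches from about 0.4 to 0.925 m from the base axis. Payload 4.1 kg.
Tool frame: the origin (TCP) lies midway between the tips of the shut fingers; the grasp point (between the pads) lies 19 mm behind it; y points along the fingers, x is the direction in which the jaws open and shut, and the axes are right-handed (so a half turn about y gives the same grasp; the last joint's range is limited). The gripper opens to 85 mm and grips with 20 to 120 N. Pads are 22 mm wide; open, the fingers measure 114 mm over their backs; the gripper's body (76 mm by 85 mm) begins 54 mm behind the grasp point. The pads swing forward as they close: fully open they stand 13 mm farther back than shut.
Start: joints at [-1.258, 0.398, 0.045, 1.537, -0.019, 1.207, -0.051], TCP at [0.26, 0.596, 0.201] pointing down, gripper open.
Joint ranges: [-2.82, 2.82], [-0.49, 2.23], [-1.37, 1.46], [0, 2.46], [-1.36, 4.5], [0.23, 2], [-2.94, 2.94]. Speed limits (rad/s): [2.57, 2.57, 3.14, 3.14, 3.14, 3.14, 3.14].

### API

Orientations are given as a unit quaternion [w, x, y, z].
In Python, from plant import r gives the robot as it stands. The module is installed in compiled form; this text tells all that it offers.
- The arm moves only by the tool drive_tool, never from a script. Its argument "commands" is a list that holds one entry, the list of rows, each a list of 7 numbers: the shift along the tool's x, y, z in cm, then the turn, a rotation vector about the tool's x, y, z in degrees, then the opening, from 0 (shut) to 1 (fully open). In form: [[[dx, dy, dz, wx, wy, wz, gripper], ...]]. A call has 1 to 20 rows; each row shifts and turns the commanded pose from where the row before left it, along the tool's axes as they then stand; what a row does not reach is not made up. A row lasts 1/10 s, in which the tool goes at most 50 mm and 8.59 degrees, less where a joint would pass 70% of its speed; a pose out of reach is approached as far as the arm can. A call with a gripper value outside its range is refused whole. The fingers move at their own pace and stop on an object; "newtons" is the grip in N (left out, the last holds). Time passes only in rows, so rows that do not move let the fingers close. It gives the time, the measured TCP pose, the force and the opening at its end, in the units of the state.
- r.read_state(): the state, without advancing time (a new reading comes with each control period).
- r.snapshot(name): name is "scene" or "top"; returns the picture (420x560x3 uint8, red, green, blue); there is no depth.
- r.get_calibration(name): a dict with "intrinsics" (3x3 intrinsics, pixels), "T" (4x4, takes a point from camera to world coordinates). Camera axes: x right, y down, z forward; pixel columns grow to the right and rows downward; lengths in m; the calibration is good to about 2 mm. A picture is of the moment at which its call begins. get_calibration takes no time and is no camera call.
- r.sign_off(): hands the job in, once; it reports no verdict.
Trained networks look in the newest picture that a camera, given by its name, has taken for a name from the list of things; names that differ only in an ending like _2 or _b are one class to them, and where a whole thing is asked for, a point or a joint stands for the part that bears it (a point fixed in the world has none). Each returns a list of dicts, best first, with "p" (0 to 1); they miss things now and then, are a little off and sometimes report something else, mostly with a low value. They report only what shows in the picture. A call takes as long as a camera call. They do not tell look-alikes from the thing itself.
- r.recognise(thing, camera): "box" ([left, top, right, bottom] in pixels, round what is visible of it).
The state is a dict: "t": time; "joints": joint angles; "joint_velocities": joint speeds; "tau": joint torques, N m; "ee_pos": TCP position; "tool_rot": TCP orientation; "wrist_force": force on the tool from outside, world axes, zero at the start; "torque": the same for the moment, N m; "opening": finger opening in m.
Only numpy, scipy, OpenCV 4.12 (cv2) and the standard library are available. Lean on these libraries where they do the work, as an engineer would, in place of code of your own. Each camera call takes 0.05 s, during which the arm holds its last target.

## Working session

There is one attempt and no reset: what is moved stays moved. The work goes in short steps, Python scripts to look and compute and a tool call to move; the robot and the scene stay as the last step left them, time stands still between calls to the robot, and variables do not carry over. Pictures are saved under pics/ and viewed, and the job is handed in when it is done.

Besides the shell and the picture viewer there is one more tool, called after "Emit:" as name(argument=value, ...) on one line, values as JSON. drive_tool: Moves the arm, as the interface text tells. Its arguments: {"type":"object","properties":{"commands":{"type":"array","items":{"type":"array","items":{"type":"array","items":{"type":"number"}}}},"newtons":{"type":"number"}},"required":["commands"]}

```bash
mkdir -p pics; ls; python3 - <<'E'
from plant import r
import cv2,numpy as np
np.set_printoptions(precision=4,suppress=True)
for n in("scene","top"):
    im=r.snapshot(n); cv2.imwrite(f"pics/{n}0.png",im[:,:,::-1])
    c=r.get_calibration(n); print(n,np.array(c["intrinsics"]),np.array(c["T"]))
s=r.read_state()
for k in s: print(k,np.round(s[k],4))
E
```

```text
pics
scene [[431.3998   0.     283.8224]
 [  0.     431.3998 212.7594]
 [  0.       0.       1.    ]] [[-0.4882  0.459  -0.7423  1.464 ]
 [ 0.8725  0.2735 -0.4048  0.6302]
 [ 0.0172 -0.8453 -0.534   0.7023]
 [ 0.      0.      0.      1.    ]]
top [[507.9193   0.     284.3714]
 [  0.     507.9193 207.3586]
 [  0.       0.       1.    ]] [[-0.0046 -0.984   0.1779  0.3526]
 [-0.9999  0.0073  0.0146  0.1271]
 [-0.0157 -0.1778 -0.9839  1.3785]
 [ 0.      0.      0.      1.    ]]
t 0.1
joints [-1.258   0.3991  0.0451  1.5378 -0.0187  1.2069 -0.0507]
joint_velocities [ 0.002  -0.0025  0.0005 -0.0016  0.0002 -0.0003 -0.0004]
tau [  0.0031 -47.6268   1.3701 -25.4948   0.0119   0.0051   0.    ]
ee_pos [0.2599 0.5951 0.2002]
tool_rot [-0.5913  0.592   0.3867 -0.3877]
wrist_force [-0.1997 -0.3377 -0.1969]
torque [ 0.0277 -0.0376 -0.0384]
opening 0.0852
```

View pics/scene0.png

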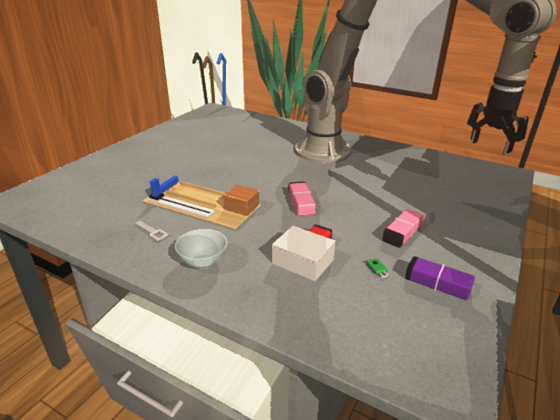

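View pics/top0.png

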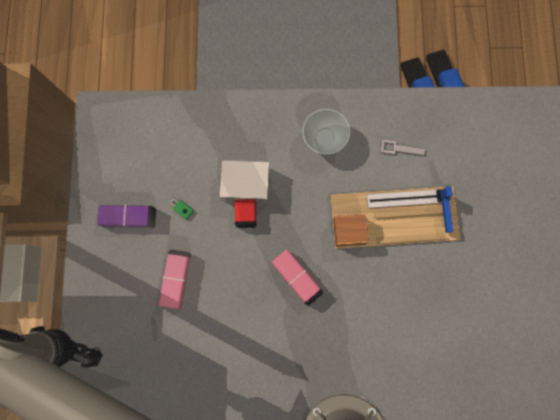

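The scene view shows the ledge at (303,252) with the red nose at (320,232), the dock at (205,200) with the hood at (241,198), and the keeper fin at (156,187). In the top view the red case is at (245,213), the hood at (351,230), the keeper at (447,208), and the pink and purple look-alikes stand apart. Next I'll zoom in to measure.

```bash
cat > h.py <<'E'
import cv2,numpy as np
from scipy.optimize import least_squares
np.set_printoptions(precision=4,suppress=True)
from plant import r
def cal(n):
    c=r.get_calibration(n); return np.array(c["intrinsics"]),np.array(c["T"])
def proj(n,P):
    K,T=cal(n);P=np.atleast_2d(P);q=(P-T[:3,3])@T[:3,:3];q=q@K.T;return q[:,:2]/q[:,2:]
def ray(n,uv):
    K,T=cal(n);d=T[:3,:3]@np.linalg.solve(K,[uv[0],uv[1],1]);return T[:3,3],d
def onz(n,uv,z):
    o,d=ray(n,uv);return o+d*(z-o[2])/d[2]
def tri(a,b):
    (o,d),(p,e)=ray("top",a),ray("scene",b)
    s=np.linalg.lstsq(np.c_[d,-e],p-o,rcond=None)[0]
    x,y=o+d*s[0],p+e*s[1];return (x+y)/2,np.linalg.norm(x-y)
def crop(im,x0,y0,w,h,f,name):
    c=cv2.resize(im[y0:y0+h,x0:x0+w],None,fx=f,fy=f,interpolation=cv2.INTER_CUBIC)
    for i in range(0,w,10): cv2.putText(c,str(x0+i),(i*f,8),0,.3,(0,255,255),1);cv2.line(c,(i*f,10),(i*f,14),(0,255,255),1)
    for i in range(0,h,10): cv2.putText(c,str(y0+i),(0,i*f+3),0,.3,(0,255,255),1)
    cv2.imwrite(name,c)
E
python3 - <<'E'
from h import *
t=cv2.imread("pics/top0.png");s=cv2.imread("pics/scene0.png")
crop(t,325,180,140,75,5,"pics/a1.png")
crop(t,215,155,60,75,8,"pics/a2.png")
crop(s,140,170,130,62,6,"pics/a3.png")
crop(s,265,215,80,65,8,"pics/a4.png")
E
```

```text
(no output)
```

View pics/a1.png

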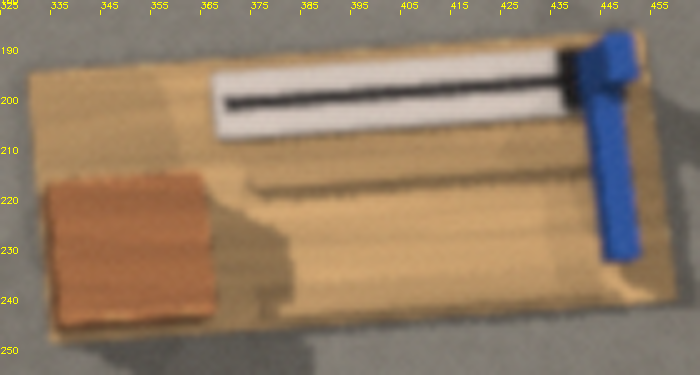

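View pics/a2.png

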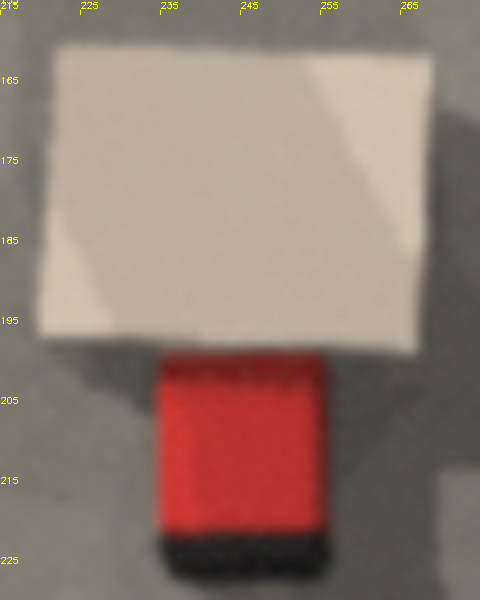

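View pics/a3.png

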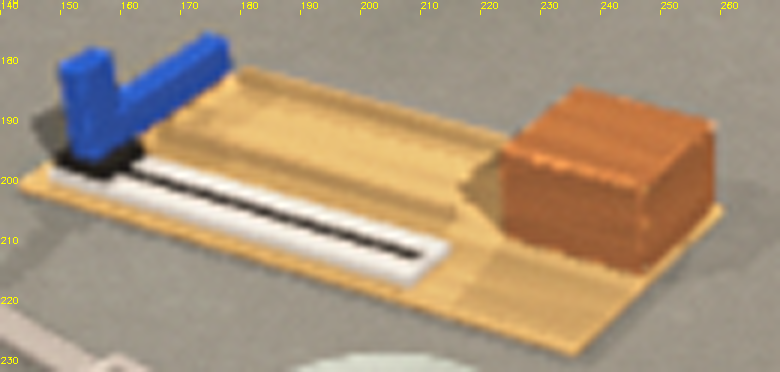

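View pics/a4.png

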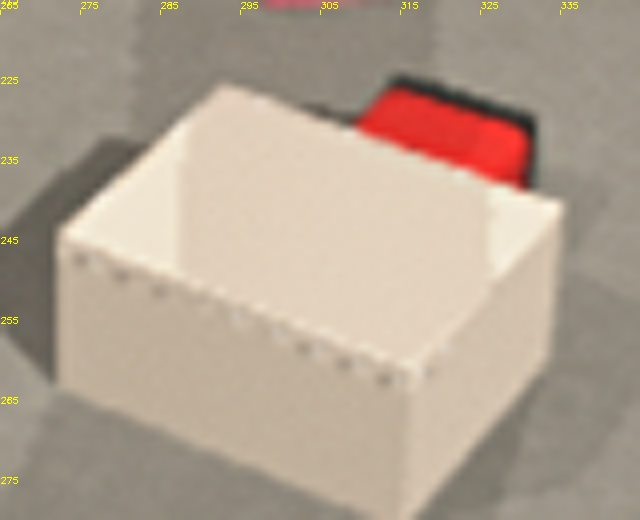

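```bash
python3 - <<'E'
from h import *
def up(px,x0,y0,f): px=np.atleast_2d(px).astype(float); return (px+.5)/f-.5+[x0,y0]
A1=lambda p:up(p,325,180,5);A2=lambda p:up(p,215,155,8);A3=lambda p:up(p,140,170,6);A4=lambda p:up(p,265,215,8)
print("riser top tri")
rt=A2([(55,45),(432,55),(417,353),(38,335)]); rs=A4([(410,375),(60,232),(222,85),(563,205)])
# top view TL = far +y ; scene: far is near camera. match: TL(+x,+y)=scene right-bottom(410,375); TR(+x,-y)=(60,232); BR(-x,-y)=(222,85); BL(-x,+y)=(563,205)
for a,b in zip(rt,rs): print(*tri(a,b), onz("top",a,.062))
print("hood top tri")
ht=A1([(47,185),(204,175),(215,312),(58,322)]); hs=A3([(645,185),(500,143),(575,88),(715,123)])
for a,b in zip(ht,hs): print(*tri(a,b), onz("top",a,.058),onz("scene",b,.058))
print("plate")
pt=A1([(30,73),(643,32),(678,298),(52,341)])
for a in pt: print(onz("top",a,.006))
ps=A3([(575,355),(22,183),(238,68)])
for a in ps: print(onz("scene",a,.006))
print("paddle face top edge, fin")
for a,b in zip(A1([(604,262),(606,262)]),A3([(230,62),(230,62)])): print(onz("top",a,.042))
for p in [(585,90),(604,262),(638,258)]: print(onz("top",A1([p])[0],.042))
for p in [(604,38),(632,32),(637,78),(605,84)]: print("fin",onz("top",A1([p])[0],.075))
for p in [(62,68),(82,78),(112,68),(95,52)]: print("finS",onz("scene",A3([p])[0],.075))
print("track"); 
for p in [(213,73),(218,140)]:print(onz("top",A1([p])[0],.008))
print("case")
for p in [(160,400),(327,400),(160,533),(327,533),(245,578)]:print(onz("top",A2([p])[0],.04))
for p in [(535,120),(395,78),(525,190),(358,125),(520,130),(400,90)]:print("S",onz("scene",A4([p])[0],.04))
E
```

```text
riser top tri
[0.7212 0.3147 0.0605] 0.001129706998228741 [0.7205 0.315  0.062 ]
[0.7154 0.1892 0.0624] 0.0018953843257962194 [0.7159 0.1884 0.062 ]
[0.6145 0.1934 0.0605] 0.00010849110522443256 [0.6142 0.1933 0.062 ]
[0.6212 0.3193 0.0618] 0.000752139940693956 [0.6213 0.3189 0.062 ]
hood top tri
[0.5654 0.0167 0.0586] 0.000822570707280662 [0.5657 0.0163 0.058 ] [0.5645 0.0166 0.058 ]
[ 0.57   -0.0659  0.06  ] 0.00013483001411337248 [ 0.5704 -0.0663  0.058 ] [ 0.5672 -0.068   0.058 ]
[ 0.4984 -0.07    0.0565] 0.0005444839875883948 [ 0.4981 -0.0696  0.058 ] [ 0.5006 -0.0688  0.058 ]
[0.4934 0.0121 0.0571] 0.00015346833710083626 [0.4933 0.0122 0.058 ] [0.4947 0.0131 0.058 ]
plate
[0.6366 0.0199 0.006 ]
[ 0.657  -0.3176  0.006 ]
[ 0.5098 -0.3271  0.006 ]
[0.4886 0.0111 0.006 ]
[0.641  0.0256 0.006 ]
[ 0.6569 -0.3128  0.006 ]
[ 0.5013 -0.3013  0.006 ]
paddle face top edge, fin
[ 0.525  -0.2776  0.042 ]
[ 0.525  -0.2786  0.042 ]
[ 0.6176 -0.2731  0.042 ]
[ 0.525  -0.2776  0.042 ]
[ 0.527  -0.2956  0.042 ]
fin [ 0.6387 -0.2747  0.075 ]
fin [ 0.6418 -0.2895  0.075 ]
fin [ 0.6172 -0.2906  0.075 ]
fin [ 0.6141 -0.2738  0.075 ]
finS [ 0.6425 -0.285   0.075 ]
finS [ 0.6452 -0.2688  0.075 ]
finS [ 0.6295 -0.2635  0.075 ]
finS [ 0.6209 -0.283   0.075 ]
track
[ 0.6354 -0.0804  0.008 ]
[ 0.598  -0.0819  0.008 ]
case
[0.6032 0.2807 0.04  ]
[0.6028 0.2246 0.04  ]
[0.558  0.2801 0.04  ]
[0.5576 0.2243 0.04  ]
[0.5427 0.2516 0.04  ]
S [0.5517 0.2811 0.04  ]
S [0.5529 0.2289 0.04  ]
S [0.5909 0.2948 0.04  ]
S [0.5851 0.2306 0.04  ]
S [0.5598 0.2791 0.04  ]
S [0.5587 0.2336 0.04  ]
```

```bash
cat >> h.py <<'E'
from scipy.spatial.transform import Rotation as R
YAW=np.radians(3.4);EX=np.array([np.cos(YAW),np.sin(YAW),0]);EY=np.array([-np.sin(YAW),np.cos(YAW),0])
M=np.array([.5343,-.068,.006])
def hood(x,y,z): return M+x*EX+y*EY+[0,0,z]
def pose():
    s=r.read_state();q=s["tool_rot"];return s,np.array(s["ee_pos"]),R.from_quat([q[1],q[2],q[3],q[0]])
def plan(p,jaw):
    "shift in tool axes (cm) and rotvec (deg) to reach p with tool down, jaw axis heading (deg world, mod 180)"
    s,p0,R0=pose();c=[]
    for a in(jaw,jaw+180):
        x=np.array([np.cos(np.radians(a)),np.sin(np.radians(a)),0]);y=np.array([0,0,-1.])
        c.append(R.from_matrix(np.c_[x,y,np.cross(x,y)]))
    Rt=min(c,key=lambda q:(R0.inv()*q).magnitude())
    print("t",s["t"],"p",p0,"F",np.array(s["wrist_force"]),"op",round(s["opening"],4),"\ntoolaxes(cols)\n",R0.as_matrix())
    print("shift cm",R0.inv().apply(np.array(p)-p0)*100,"turn deg",np.degrees((R0.inv()*Rt).as_rotvec()),"q7",s["joints"][6], "q",np.array(s["joints"]))
E
python3 - <<'E'
from h import *
plan([.578,.2525,.1],90)
for p in [(273,255),(273,262),(300,250),(280,250),(322,295)]: print(onz("top",p,.04))
E
```

```text
t 0.1 p [0.2599 0.5951 0.2002] F [-0.1997 -0.3377 -0.1969] op 0.0852 
toolaxes(cols)
 [[ 0.4002 -0.0006 -0.9164]
 [ 0.9164 -0.0017  0.4002]
 [-0.0018 -1.     -0.0001]]
shift cm [-18.6488  10.0563 -42.8593] turn deg [ -0.0136 -23.588   -0.1019] q7 -0.0506862814540302 q [-1.258   0.3991  0.0451  1.5378 -0.0187  1.2069 -0.0507]
[0.4672 0.1775 0.04  ]
[0.4489 0.1775 0.04  ]
[0.48   0.1063 0.04  ]
[0.4803 0.159  0.04  ]
[0.3628 0.0504 0.04  ]
```

Emit:
drive_tool(commands=[[[-1.1, 0, -2.5, 0, 0, 0, 1], [-1.1, 0, -2.5, 0, 0, 0, 1], [-1.1, 0, -2.5, 0, 0, 0, 1], [-1.1, 0, -2.5, 0, 0, 0, 1], [-1.1, 0, -2.5, 0, 0, 0, 1], [-1.1, 0, -2.5, 0, 0, 0, 1], [-1.1, 0, -2.5, 0, 0, 0, 1], [-1.1, 0, -2.5, 0, 0, 0, 1], [-1.1, 0, -2.5, 0, 0, 0, 1], [-1.1, 0, -2.5, 0, 0, 0, 1], [-1.1, 0, -2.5, 0, 0, 0, 1], [-1.1, 0, -2.5, 0, 0, 0, 1], [-1.1, 0, -2.5, 0, 0, 0, 1], [-1.1, 0, -2.5, 0, 0, 0, 1], [-1.1, 0, -2.5, 0, 0, 0, 1], [-1.1, 0, -2.5, 0, 0, 0, 1], [-1.0, 0, -2.8, 0, -8, 0, 1], [0, 0, 0, 0, -8, 0, 1], [0, 0, 0, 0, -7.5, 0, 1]]])

```text
t: 2.0
ee_pos: [0.5784, 0.2523, 0.2004]
tool_rot: [0.5, -0.5, -0.5, 0.501]
wrist_force: [-0.5, -0.0, 0.6]
opening: 0.0853
```

```bash
python3 - <<'E'
from h import *
plan([.578,.2525,.06],90)
for n in("top","scene"):
    im=r.snapshot(n)[:,:,::-1].copy()
    cv2.imwrite(f"pics/{n}1.png",im)
E
```

```text
t 2.0 p [0.5784 0.2523 0.2004] F [-0.5029 -0.0125  0.5506] op 0.0853 
toolaxes(cols)
 [[-0.0012 -0.0009 -1.    ]
 [ 1.     -0.0009 -0.0012]
 [-0.0009 -1.      0.0009]]
shift cm [ 0.0344 14.0413  0.0319] turn deg [-0.0512  0.0681 -0.0518] q7 1.1449199640010856 q [-0.6017  0.3693  0.1622  1.5877 -0.0623  1.1909  1.1449]
```

Emit:
drive_tool(commands=[[[0, 3, 0, 0, 0, 0, 1], [0, 3, 0, 0, 0, 0, 1], [0, 3, 0, 0, 0, 0, 1], [0, 3, 0, 0, 0, 0, 1], [0, 2, 0, 0, 0, 0, 1], [0, 2, 0, 0, 0, 0, 1], [0, 1.2, 0, 0, 0, 0, 1], [0, 1, 0, 0, 0, 0, 1], [0, 1, 0, 0, 0, 0, 1], [0, 0, 0, 0, 0, 0, 1], [0, 0, 0, 0, 0, 0, 0.3], [0, 0, 0, 0, 0, 0, 0.3], [0, 0, 0, 0, 0, 0, 0.3], [0, 0, 0, 0, 0, 0, 0.3], [0, 0, 0, 0, 0, 0, 0.3], [0, 0, 0, 0, 0, 0, 0.3]]], newtons=40)

```text
t: 3.7
ee_pos: [0.5784, 0.254, 0.0098]
tool_rot: [-0.5, 0.501, 0.5, -0.499]
wrist_force: [-0.9, -0.5, 4.4]
opening: 0.0255
```

```bash
python3 - <<'E'
from h import *
plan([.48,.2525,.015],90)
im=r.snapshot("top")[:,:,::-1].copy();crop(im,200,150,90,90,6,"pics/b1.png")
E
```

```text
t 3.7 p [0.5784 0.254  0.0098] F [-0.9304 -0.5207  4.3522] op 0.0255 
toolaxes(cols)
 [[ 0.0018  0.0009 -1.    ]
 [ 1.      0.0004  0.0018]
 [ 0.0004 -1.     -0.0009]]
shift cm [-0.1644 -0.5305  9.8412] turn deg [ 0.0497 -0.1034  0.0214] q7 1.1669688715661055 q [-0.5808  0.5653  0.1337  1.7539 -0.097   0.8278  1.167 ]
```

View pics/b1.png

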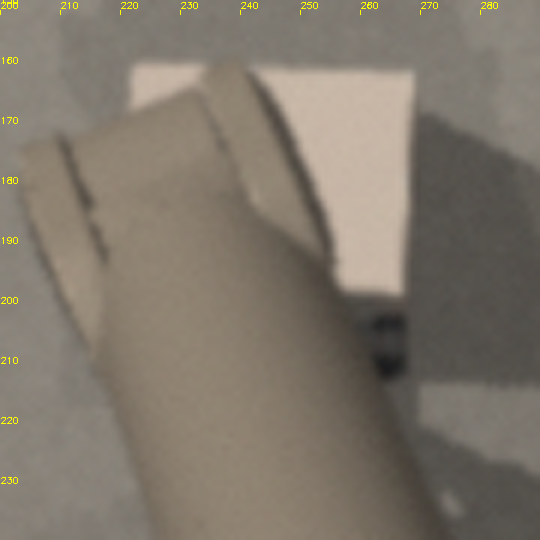

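```bash
python3 - <<'E'
from h import *
im=r.snapshot("scene")[:,:,::-1].copy();crop(im,250,130,130,130,6,"pics/b2.png");cv2.imwrite("pics/s2.png",im)
E
```

```text
(no output)
```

View pics/b2.png

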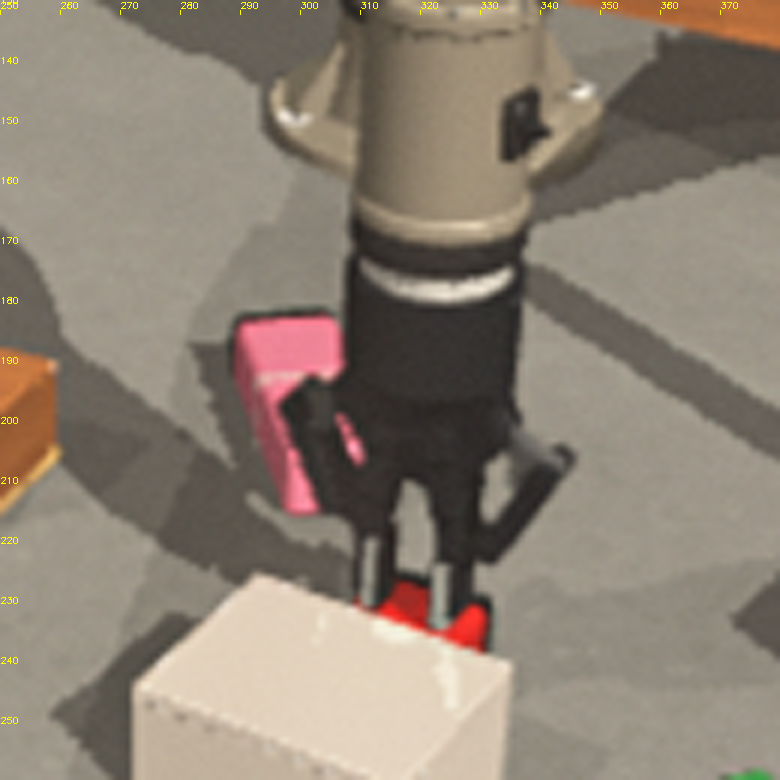

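```bash
python3 - <<'E'
from h import *
for z in (.01,.03,.04,.05): print(proj("scene",[[.578,.2413,z],[.578,.2667,z],[.578,.2245,z],[.578,.2805,z]]).round(1).tolist())
print(proj("scene",[[.545,.2245,.04],[.545,.2805,.04],[.618,.254,.062]]))
E
```

```text
[[313.4, 239.0], [321.8, 241.8], [308.0, 237.2], [326.5, 243.4]]
[[313.8, 233.1], [322.3, 235.8], [308.3, 231.3], [327.0, 237.3]]
[[314.0, 230.0], [322.5, 232.8], [308.5, 228.3], [327.2, 234.3]]
[[314.2, 227.0], [322.8, 229.7], [308.7, 225.2], [327.5, 231.2]]
[[313.7631 222.4983]
 [332.2424 228.2968]
 [312.1799 232.0063]]
```

```bash
python3 - <<'E'
from h import *
a=cv2.imread("pics/scene0.png");b=cv2.imread("pics/s2.png");
crop(a,295,205,50,45,8,"pics/x.png");crop(b,295,205,50,45,8,"pics/y.png")
cv2.imwrite("pics/b3.png",np.hstack([cv2.imread("pics/x.png"),cv2.imread("pics/y.png")]))
s=r.read_state();print(s["opening"],np.array(s["tau"]),s["torque"])
E
```

```text
0.025750046457414976 [ -0.2569 -47.2257   2.636  -18.8671  -0.1038  -0.3155   0.0036] [-0.1865  0.2008 -0.0189]
```

View pics/b3.png

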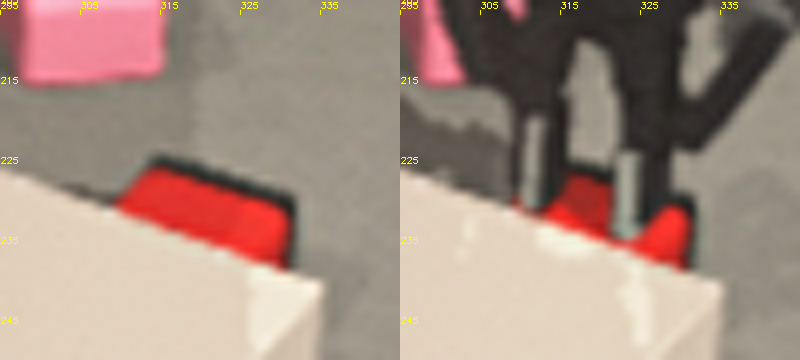

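Emit:
drive_tool(commands=[[[0, 0, 0, 0, 0, 0, 1], [0, 0, 0, 0, 0, 0, 1], [0, 0, 0, 0, 0, 0, 1], [0, 0, 0, 0, 0, 0, 1], [0, 0, 0, 0, 0, 0, 1]]])

```text
t: 4.3
ee_pos: [0.5778, 0.254, 0.0089]
tool_rot: [0.5, -0.5, -0.5, 0.5]
wrist_force: [0.8, 0.8, 0.5]
opening: 0.0858
```

```bash
python3 - <<'E'
from h import *
plan([.578,.2525,.003],90)
b=r.snapshot("scene")[:,:,::-1].copy();crop(b,285,195,70,60,8,"pics/c1.png")
E
```

```text
t 4.3 p [0.5778 0.254  0.0089] F [0.7966 0.7883 0.4651] op 0.0858 
toolaxes(cols)
 [[ 0.0015 -0.0003 -1.    ]
 [ 1.     -0.      0.0015]
 [-0.     -1.      0.0003]]
shift cm [-0.1491  0.593  -0.0189] turn deg [-0.0147 -0.0855 -0.001 ] q7 1.1670121237053876 q [-0.5809  0.5662  0.1334  1.7546 -0.0972  0.8274  1.167 ]
```

View pics/c1.png

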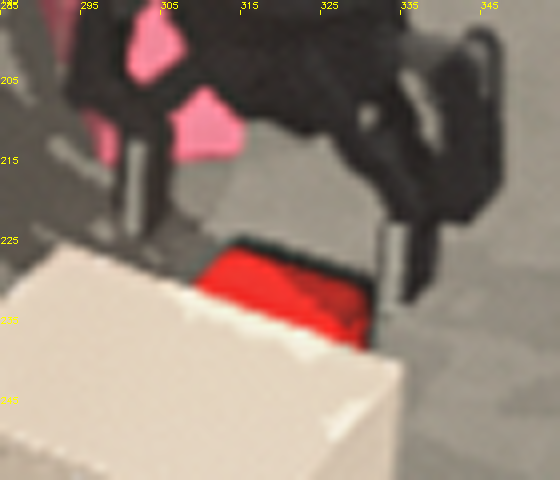

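```bash
python3 - <<'E'
from h import *
for z in (.02,.03,.04,.05): print(proj("scene",[[.578,.2115,z],[.578,.2965,z]]).round(1).tolist())
print(tri((245,213),(320,232)))
E
```

```text
[[303.9, 232.9], [332.2, 242.2]]
[[304.1, 229.9], [332.4, 239.1]]
[[304.2, 226.9], [332.7, 236.1]]
[[304.4, 223.9], [333.0, 233.0]]
(array([0.5787, 0.2557, 0.0393]), np.float64(0.006986682184895133))
```

```bash
python3 - <<'E'
from h import *
b=r.snapshot("top")[:,:,::-1].copy();crop(b,190,150,100,90,7,"pics/c2.png")
print(proj("top",[[.578,.2115,.02],[.578,.2965,.02],[.578,.2115,.05],[.578,.2965,.05]]))
E
```

```text
[[260.7285 214.8505]
 [229.4529 215.0716]
 [260.0338 213.0054]
 [228.0749 213.233 ]]
```

View pics/c2.png

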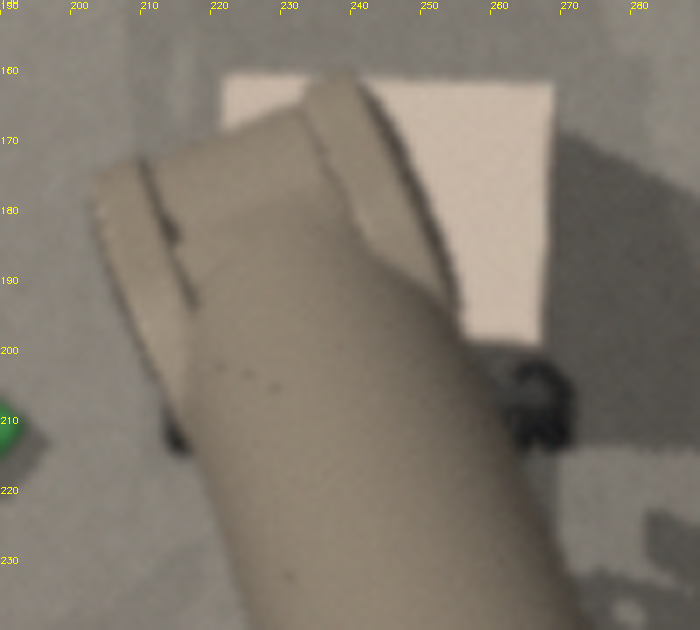

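```bash
python3 - <<'E'
from h import *
a=cv2.imread("pics/scene0.png");crop(a,450,70,90,90,7,"pics/d1.png")
x=np.array([.4002,.9164,0])
p=np.array([.2599,.5951,.2002])
print([proj("scene",[p+s*.0425*x+[0,0,d]]).round(1).tolist() for s in(-1,1) for d in(0,.013,.04)])
b=cv2.imread("pics/scene1.png");crop(b,270,120,100,100,6,"pics/d2.png")
p=np.array([.5784,.2523,.2004]);x=np.array([0,1,0])
print([proj("scene",[p+s*.0425*x+[0,0,d]]).round(1).tolist() for s in(-1,1) for d in(0,.013,.04)])
E
```

```text
[[[471.1, 156.8]], [[472.3, 152.5]], [[474.7, 143.4]], [[499.7, 167.9]], [[501.1, 163.5]], [[504.0, 154.1]]]
[[[306.2, 174.5]], [[306.5, 169.9]], [[307.0, 160.2]], [[337.1, 182.7]], [[337.6, 178.0]], [[338.5, 168.1]]]
```

View pics/d1.png

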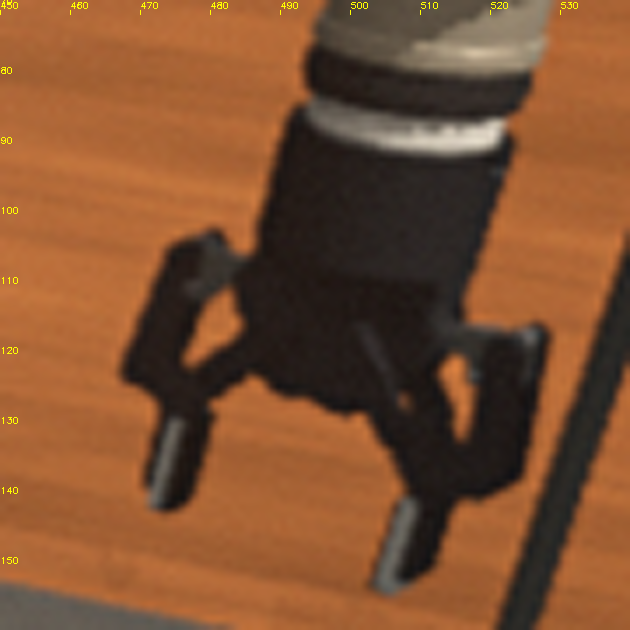

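View pics/d2.png

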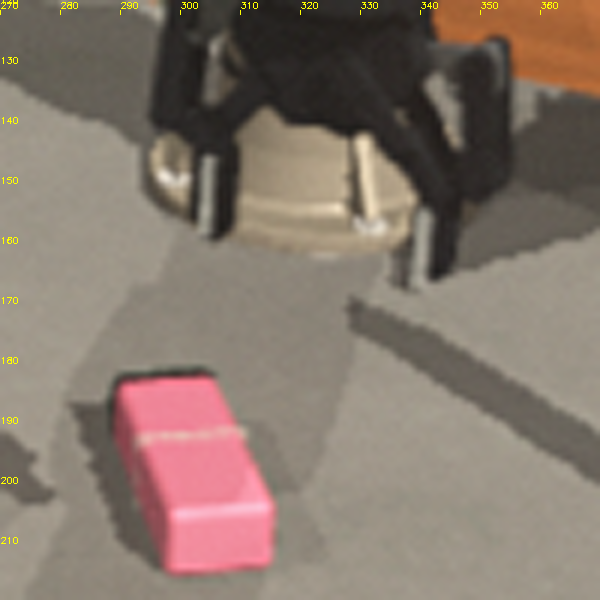

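The fingertips really sit about 27 mm higher along the tool axis than the reported TCP, in both the start and hover pictures. The fingers therefore closed on top of the case, and it didn't move. I'll go lower, watching the force.

Emit:
drive_tool(commands=[[[-0.1, 0.8, 0, 0, 0, 0, 1], [0, 0.6, 0, 0, 0, 0, 1], [0, 0.5, 0, 0, 0, 0, 1], [0, 0.4, 0, 0, 0, 0, 1], [0, 0, 0, 0, 0, 0, 1]]])

```text
t: 4.9
ee_pos: [0.5773, 0.2528, -0.0148]
tool_rot: [0.501, -0.5, -0.499, 0.5]
wrist_force: [0.3, 0.3, -0.1]
opening: 0.0852
```

```bash
python3 - <<'E'
from h import *
plan([.578,.2525,-.019],90)
b=r.snapshot("scene")[:,:,::-1].copy();crop(b,285,195,70,60,8,"pics/c3.png")
E
```

```text
t 4.9 p [ 0.5773  0.2528 -0.0148] F [ 0.2862  0.2518 -0.0824] op 0.0852 
toolaxes(cols)
 [[ 0.0015 -0.0014 -1.    ]
 [ 1.     -0.0006  0.0015]
 [-0.0006 -1.      0.0014]]
shift cm [-0.0259  0.418  -0.0703] turn deg [-0.0788 -0.0845 -0.0342] q7 1.1722235013345823 q [-0.5756  0.5975  0.1282  1.7663 -0.102   0.7857  1.1722]
```

View pics/c3.png

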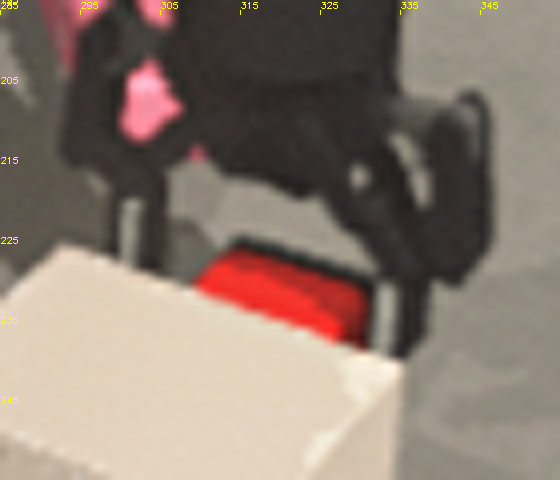

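Reported z is −15 mm with no contact, which confirms the axial offset. The case now lies between the fingers.

Emit:
drive_tool(commands=[[[0, 0.4, 0, 0, 0, 0, 1], [0, 0, 0, 0, 0, 0, 0.4], [0, 0, 0, 0, 0, 0, 0.4], [0, 0, 0, 0, 0, 0, 0.4], [0, 0, 0, 0, 0, 0, 0.4], [0, 0, 0, 0, 0, 0, 0.4], [0, 0, 0, 0, 0, 0, 0.4]]], newtons=40)

```text
t: 5.65
ee_pos: [0.5783, 0.2533, -0.0175]
tool_rot: [-0.5, 0.5, 0.5, -0.499]
wrist_force: [0.3, 0.0, 2.9]
opening: 0.0553
```

Emit:
drive_tool(commands=[[[0, -0.3, 0, 0, 0, 0, 0.4], [0, -0.2, 1, 0, 0, 0, 0.4], [0, 0, 1.2, 0, 0, 0, 0.4], [0, 0, 1.2, 0, 0, 0, 0.4], [0, 0, 1.2, 0, 0, 0, 0.4], [0, 0, 1.2, 0, 0, 0, 0.4], [0, 0, 1.2, 0, 0, 0, 0.4], [0, 0, 1.2, 0, 0, 0, 0.4], [0, 0, 1.2, 0, 0, 0, 0.4], [0, 0, 1, 0, 0, 0, 0.4], [0, 0, 0.4, 0, 0, 0, 0.4]]])

```text
t: 6.75
ee_pos: [0.4685, 0.2532, -0.013]
tool_rot: [0.5, -0.5, -0.5, 0.5]
wrist_force: [0.1, -0.4, -1.5]
opening: 0.0554
```

```bash
python3 - <<'E'
from h import *
plan([.48,.2525,.2],90)
b=r.snapshot("scene")[:,:,::-1].copy();crop(b,250,150,110,90,7,"pics/e1.png")
b=r.snapshot("top")[:,:,::-1].copy();crop(b,190,150,110,120,5,"pics/e2.png")
E
```

```text
t 6.75 p [ 0.4685  0.2532 -0.013 ] F [ 0.1184 -0.4158 -1.5096] op 0.0554 
toolaxes(cols)
 [[ 0.0008 -0.0008 -1.    ]
 [ 1.     -0.0001  0.0008]
 [-0.0001 -1.      0.0008]]
shift cm [ -0.07   -21.2967  -1.1341] turn deg [-0.0464 -0.0455 -0.0063] q7 1.0749245551203672 q [-0.6783  0.4616  0.1263  2.0062 -0.0899  0.6797  1.0749]
```

View pics/e1.png

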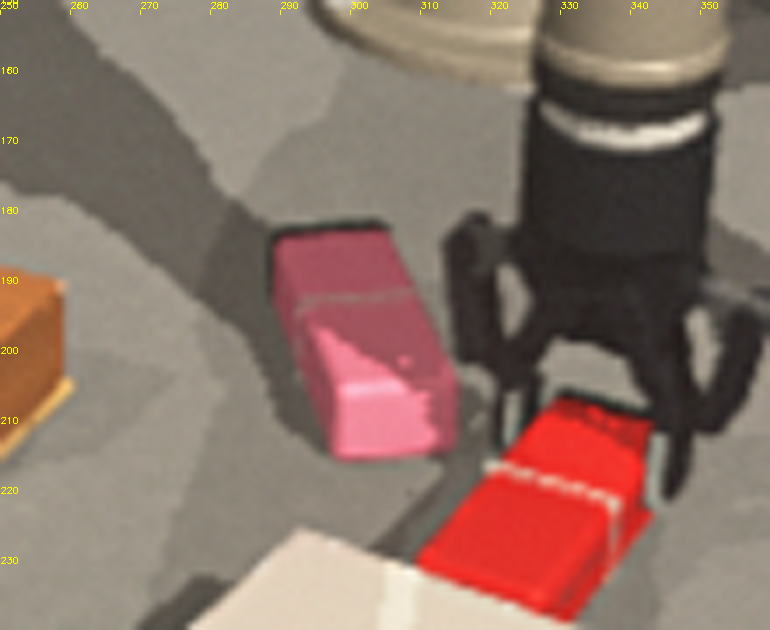

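View pics/e2.png

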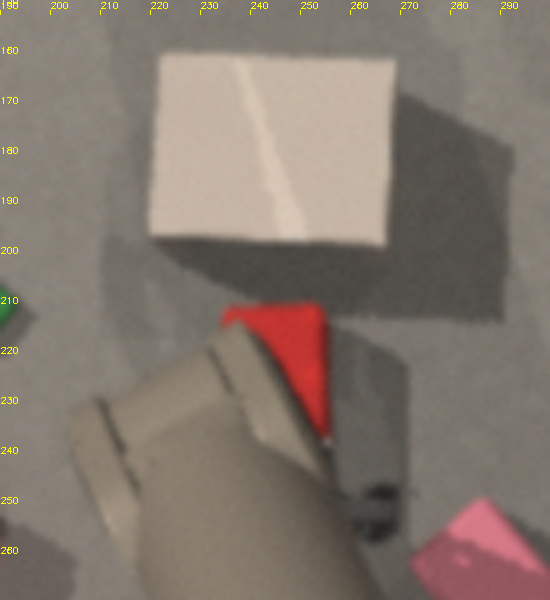

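```bash
python3 - <<'E'
from h import *
for p in [(236,211.5),(253.5,211),(255,237.5)]: print(onz("top",p,.045))
e=lambda x,y:((x+.5)/7-.5+250,(y+.5)/7-.5+150)
for p in [(487,465),(617,500),(420,553),(652,515),(652,425)]: print(onz("scene",e(*p),.045))
print(hood(0,-.06,0))
E
```

```text
[0.5834 0.276  0.045 ]
[0.5844 0.2293 0.045 ]
[0.5133 0.2249 0.045 ]
[0.5142 0.2261 0.045 ]
[0.511  0.2817 0.045 ]
[0.5845 0.2308 0.045 ]
[0.5139 0.2979 0.045 ]
[0.4514 0.2718 0.045 ]
[ 0.5379 -0.1279  0.006 ]
```

Emit:
drive_tool(commands=[[[0, -2.5, 0, 0, 0, 0, 0.4], [0, -2.5, 0, 0, 0, 0, 0.4], [0, -2.5, 0, 0, 0, 0, 0.4], [0, -2.5, 0, 0, 0, 0, 0.4], [0, -2.5, 0, 0, 0, 0, 0.4], [0, -1.5, 0, 0, 0, 0, 0.4]]])

```text
t: 7.45
ee_pos: [0.4718, 0.2535, 0.1294]
tool_rot: [-0.5, 0.501, 0.501, -0.498]
wrist_force: [0.1, 0.0, -0.9]
opening: 0.0554
```

Emit:
drive_tool(commands=[[[-2.6, 0, -0.4, 0, 0, 0, 0.4], [-2.6, 0, -0.4, 0, 0, 0, 0.4], [-2.6, 0, -0.4, 0, 0, 0, 0.4], [-2.6, 0, -0.4, 0, 0, 0, 0.4], [-2.6, 0, -0.4, 0, 0, 0, 0.4], [-2.6, 0, -0.4, 0, 0, 0, 0.4], [-2.6, 0, -0.4, 0, 0, 0, 0.4], [-2.6, 0, -0.5, 0, 0, 0, 0.4], [-2.6, 0, -0.5, 0, 0, 0, 0.4], [-2.6, 0, -0.5, 0, 0, 0, 0.4], [-2.6, 0, -0.5, 0, 0, 0, 0.4], [-2.6, 0, -0.5, 0, 0, 0, 0.4], [-2.6, 0, -0.5, 0, 0, 0, 0.4], [-2.6, 0, -0.5, 0, 0, 0, 0.4], [-1.5, 0, -0.3, 0, 0, 0, 0.4]]])

```text
t: 8.95
ee_pos: [0.5359, -0.1294, 0.1274]
tool_rot: [-0.5, 0.502, 0.499, -0.499]
wrist_force: [0.0, -0.2, 0.2]
opening: 0.0554
```

Emit:
drive_tool(commands=[[[0, 0, 0, 0, 7, 0, 0.4], [0, 0, 0, 0, 7, 0, 0.4], [0, 0, 0, 0, 7, 0, 0.4], [0, 0, 0, 0, 7, 0, 0.4], [0, 0, 0, 0, 7, 0, 0.4], [0, 0, 0, 0, 7, 0, 0.4], [0, 0, 0, 0, 7, 0, 0.4], [0, 0, 0, 0, 7, 0, 0.4], [0, 0, 0, 0, 7, 0, 0.4], [0, 0, 0, 0, 7, 0, 0.4], [0, 0, 0, 0, 7, 0, 0.4], [0, 0, 0, 0, 7, 0, 0.4], [0, 0, 0, 0, 2.6, 0, 0.4]]])

```text
t: 10.25
ee_pos: [0.5359, -0.1264, 0.1273]
tool_rot: [-0.707, 0.707, 0.019, -0.019]
wrist_force: [-0.1, -0.9, -1.8]
opening: 0.0551
```

```bash
python3 - <<'E'
from h import *
plan(hood(0,-.0575,0)*[1,1,0]+[0,0,.05],3.4)
b=r.snapshot("scene")[:,:,::-1].copy();cv2.imwrite("pics/sf.png",b);crop(b,130,110,150,130,5,"pics/f1.png")
b=r.snapshot("top")[:,:,::-1].copy();cv2.imwrite("pics/tf.png",b);crop(b,320,160,150,110,5,"pics/f2.png")
E
```

```text
t 10.25 p [ 0.5359 -0.1264  0.1273] F [-0.0612 -0.9051 -1.8118] op 0.0551 
toolaxes(cols)
 [[ 0.9985  0.0008 -0.0543]
 [ 0.0543 -0.0007  0.9985]
 [ 0.0008 -1.     -0.0007]]
shift cm [0.1807 7.7259 0.0988] turn deg [ 0.0419 -0.2885  0.0453] q7 0.4494093309676828 q [-0.3864  0.355   0.6701  1.8751 -0.2592  0.9983  0.4494]
```

View pics/f1.png

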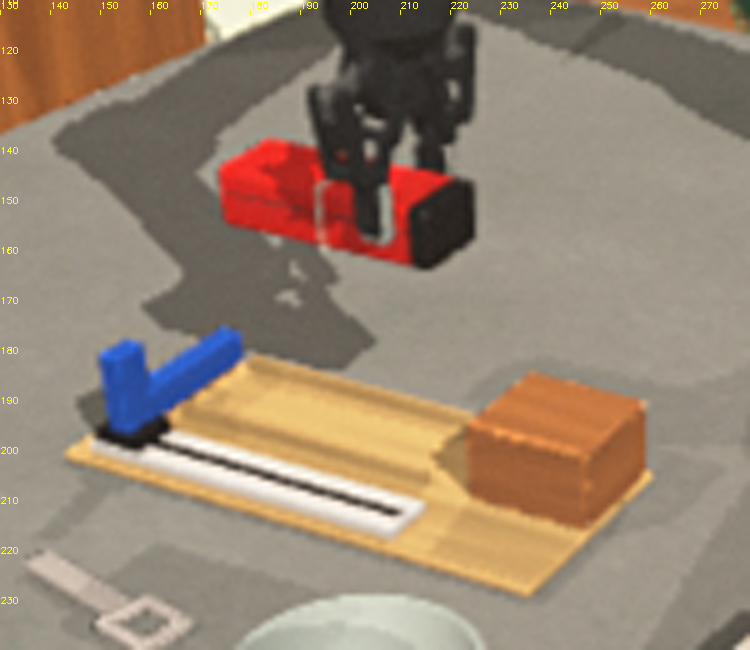

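View pics/f2.png

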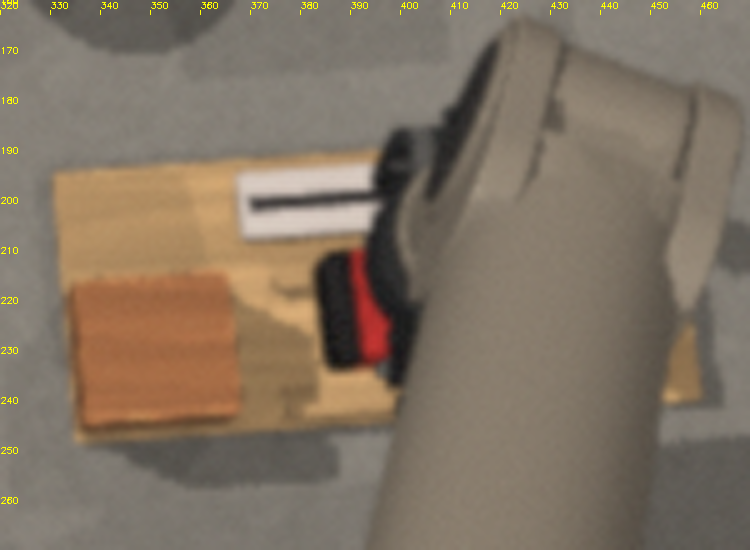

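```bash
cat > fit.py <<'E'
from h import *
def fit(S,T,x0,tilt=True):
    # S,T: lists of (u,v,local xyz)
    def res(q):
        Rm=R.from_euler('ZYX',[q[3],q[4]*tilt,q[5]*tilt]).as_matrix();o=[]
        for n,L in(("scene",S),("top",T)):
            if L:
                L=np.array(L);P=L[:,2:]@Rm.T+q[:3];o.append((proj(n,P)-L[:,:2]).ravel())
        return np.r_[np.concatenate(o),q[4:]*5]
    s=least_squares(res,x0,loss='soft_l1',f_scale=.7)
    print("pos",s.x[:3],"yaw,pitch,roll",np.degrees(s.x[3:]));print(res(s.x)[:-2].reshape(-1,2).round(1).tolist())
    return s.x
def inhood(p):
    d=np.array(p)-M; return np.array([d@EX,d@EY,d[2]])
E
python3 - <<'E'
from fit import *
f=lambda x,y,*l:((x+.5)/5-.5+130,(y+.5)/5-.5+110,*l)
g=lambda x,y,*l:((x+.5)/5-.5+320,(y+.5)/5-.5+160,*l)
a,b=.028,.02
S=[f(412,203,.056,-a,b),f(412,262,.056,-a,-b),f(472,180,.075,a,b),f(473,240,.075,a,-b),f(430,270,.075,-a,-b),f(220,170,-.075,-a,b),f(225,224,-.075,-a,-b),f(268,139,-.075,a,b),f(318,182,0,-a,b),f(322,235,0,-a,-b)]
T=[g(350,250,.056,-a,b),g(366,362,.056,a,b),g(315,257,.075,-a,b),g(331,373,.075,a,b)]
q=fit(S,T,[.54,-.17,.16,1.6,0,0]);print(inhood(q[:3]))
q=fit(S,[],[.54,-.17,.16,1.6,0,0])
# hood/dock frame check too
h=lambda x,y,*l:((x+.5)/5-.5+320,(y+.5)/5-.5+160,*l)
E
```

```text
pos [ 0.5414 -0.1648  0.1665] yaw,pitch,roll [96.6957 -0.1503 -5.573 ]
[[-1.2, -0.8], [-0.9, 0.5], [2.2, -0.4], [2.1, 0.4], [1.2, 0.1], [-1.1, -1.6], [-1.2, 0.4], [0.1, -0.3], [0.9, 0.2], [0.7, 2.5], [0.7, -0.1], [0.8, 1.0], [-0.3, -0.5], [-0.2, -0.3]]
[ 0.0013 -0.0971  0.1605]
pos [ 0.4777 -0.2215  0.1292] yaw,pitch,roll [99.0052  1.5372 -4.1502]
[[-1.6, -0.2], [-1.4, 0.1], [0.2, 0.0], [-0.0, -0.2], [0.4, -0.4], [0.0, -1.1], [-0.3, -0.0], [-0.1, 0.1], [1.2, 0.8], [0.8, 2.1]]
```

Emit:
drive_tool(commands=[[[0, 2, 0, 0, 3.2, 0, 0.4], [0, 2.5, 0, 0, 0, 0, 0.4], [0, 2.5, 0, 0, 0, 0, 0.4], [0, 1.5, 0, 0, 0, 0, 0.4], [0, 1.0, 0, 0, 0, 0, 0.4], [0, 0, 0, 0, 0, 0, 0.4]]])

```text
t: 10.95
ee_pos: [0.5348, -0.126, 0.0312]
tool_rot: [0.707, -0.707, -0.0, 0.001]
wrist_force: [-0.1, 0.1, -1.0]
opening: 0.0559
```

```bash
python3 - <<'E'
from h import *
plan(hood(0,-.0575,0)*[1,1,0]+[0,0,-.01],3.4)
b=r.snapshot("scene")[:,:,::-1].copy();cv2.imwrite("pics/sg.png",b);crop(b,140,140,130,95,6,"pics/g1.png")
b=r.snapshot("top")[:,:,::-1].copy();cv2.imwrite("pics/tg.png",b);crop(b,320,170,110,90,7,"pics/g2.png")
E
```

```text
t 10.95 p [ 0.5348 -0.126   0.0312] F [-0.0899  0.1007 -0.9539] op 0.0559 
toolaxes(cols)
 [[ 1.     -0.0018 -0.0021]
 [ 0.0021  0.0001  1.    ]
 [-0.0018 -1.      0.0001]]
shift cm [0.3027 4.1166 0.0549] turn deg [-0.0094 -3.2824 -0.101 ] q7 0.4925367074165764 q [-0.3235  0.4878  0.6068  1.9521 -0.3752  0.8163  0.4925]
```

View pics/g1.png

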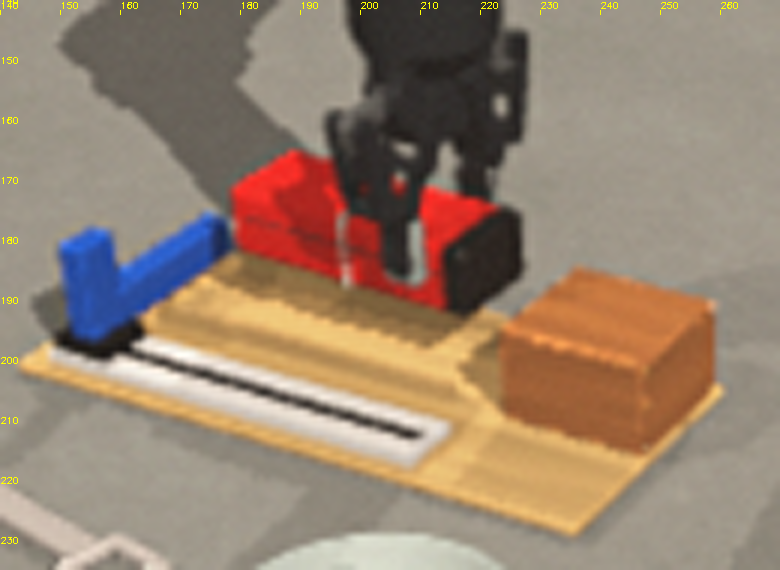

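View pics/g2.png

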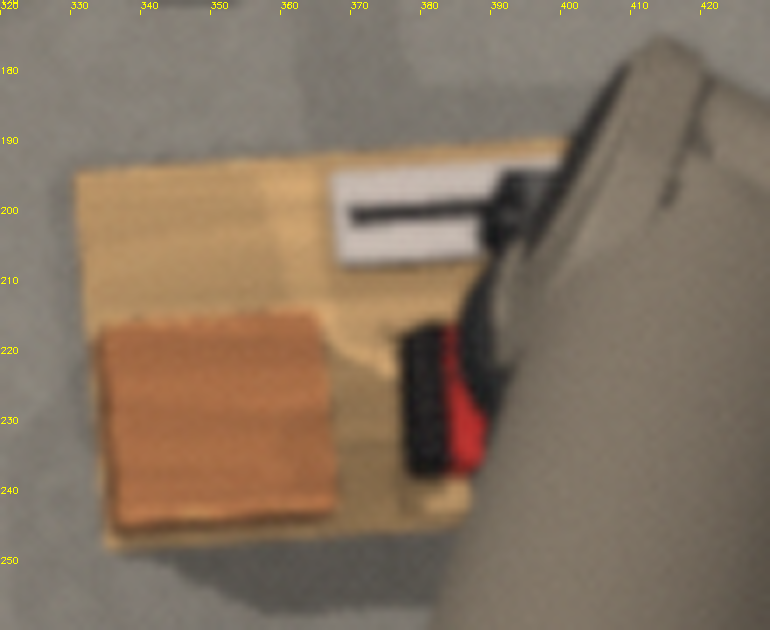

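```bash
python3 - <<'E'
from fit import *
f=lambda x,y,*l:((x+.5)/6-.5+140,(y+.5)/6-.5+140,*l)
g=lambda x,y,*l:((x+.5)/7-.5+320,(y+.5)/7-.5+170,*l)
a,b=.028,.02
S=[f(445,242,.056,-a,b),f(445,310,.056,-a,-b),f(520,207,.075,a,b),f(523,272,.075,a,-b),f(466,315,.075,-a,-b),f(232,187,-.075,-a,b),f(238,247,-.075,-a,-b),f(292,150,-.075,a,b),f(340,215,0,-a,b),f(347,286,0,-a,-b)]
T=[g(447,325,.056,-a,b),g(452,473,.056,a,b),g(400,328,.075,-a,b),g(406,476,.075,a,b)]
for SS,TT in((S,T),(S,[])):
  for tl in (True,False):
    q=fit(SS,TT,[.54,-.17,.07,1.6,0,0],tl);print(inhood(q[:3]))
# dock yaw from each view with same method
t=cv2.imread("pics/tg.png")
E
```

```text
pos [ 0.5372 -0.165   0.0704] yaw,pitch,roll [92.403  -0.4955 -2.2007]
[[-1.4, -0.5], [-0.6, 0.1], [1.8, -0.1], [1.7, 0.7], [1.1, 0.7], [-0.8, -0.4], [-0.5, 1.1], [0.4, -0.5], [0.9, 0.1], [0.7, -0.0], [0.3, -0.5], [1.3, 0.2], [-0.4, -0.5], [0.4, 0.1]]
[-0.0029 -0.097   0.0644]
pos [ 0.5364 -0.1655  0.0706] yaw,pitch,roll [92.2422  0.      0.    ]
[[-1.4, -0.1], [-0.5, 0.2], [1.7, -0.3], [1.8, 0.2], [1.2, 0.8], [-0.8, -0.4], [-0.3, 0.9], [0.4, -1.2], [0.8, 0.3], [0.8, -0.1], [0.4, -0.4], [1.4, 0.1], [-0.3, -0.5], [0.5, 0.1]]
[-0.0037 -0.0974  0.0646]
pos [ 0.4844 -0.2125  0.034 ] yaw,pitch,roll [94.7387  1.3968 -1.2166]
[[-1.6, -0.1], [-1.1, -0.4], [0.2, 0.2], [-0.0, 0.1], [0.5, 0.1], [-0.1, -0.1], [-0.2, 0.7], [-0.1, -0.3], [1.1, 0.4], [0.7, -0.5]]
[-0.0584 -0.1413  0.028 ]
pos [ 0.496  -0.2026  0.042 ] yaw,pitch,roll [93.0386  0.      0.    ]
[[-2.2, -0.1], [-1.3, -0.4], [0.1, -0.2], [0.3, -0.1], [0.2, 0.2], [-0.4, 0.2], [0.0, 1.0], [0.1, -0.3], [0.6, 0.5], [0.6, -0.3]]
[-0.0462 -0.1321  0.036 ]
```

Emit:
drive_tool(commands=[[[0.25, 0, 0, 0, -1, 0, 0.4], [0, 1, 0, 0, 0, 0, 0.4], [0, 1, 0, 0, 0, 0, 0.4], [0, 0.8, 0, 0, 0, 0, 0.4], [0, 0.6, 0, 0, 0, 0, 0.4], [0, 0.3, 0, 0, 0, 0, 0.4], [0, 0, 0, 0, 0, 0, 0.4]]])

```text
t: 11.75
ee_pos: [0.5374, -0.1259, -0.0055]
tool_rot: [0.707, -0.707, -0.006, 0.007]
wrist_force: [-0.1, -0.7, -1.5]
opening: 0.0551
```

```bash
python3 - <<'E'
from h import *
plan(hood(0,-.0575,0)*[1,1,0]+[0,0,-.01],3.4)
b=r.snapshot("scene")[:,:,::-1].copy();cv2.imwrite("pics/sh.png",b);crop(b,140,140,130,95,6,"pics/h1.png")
b=r.snapshot("top")[:,:,::-1].copy();cv2.imwrite("pics/th.png",b);crop(b,320,170,110,90,7,"pics/h2.png")
E
```

```text
t 11.75 p [ 0.5374 -0.1259 -0.0055] F [-0.1238 -0.748  -1.4719] op 0.0551 
toolaxes(cols)
 [[ 0.9998 -0.0011 -0.0192]
 [ 0.0192  0.0002  0.9998]
 [-0.0011 -1.      0.0002]]
shift cm [0.0353 0.4469 0.0507] turn deg [-0.012  -2.3007 -0.0646] q7 0.5425416193615782 q [-0.2872  0.5443  0.5635  1.9655 -0.4182  0.7491  0.5425]
```

View pics/h1.png

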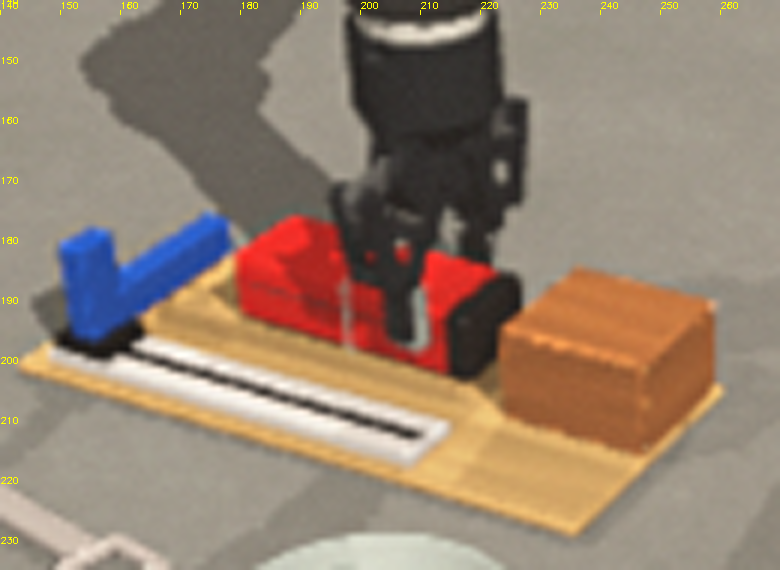

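View pics/h2.png

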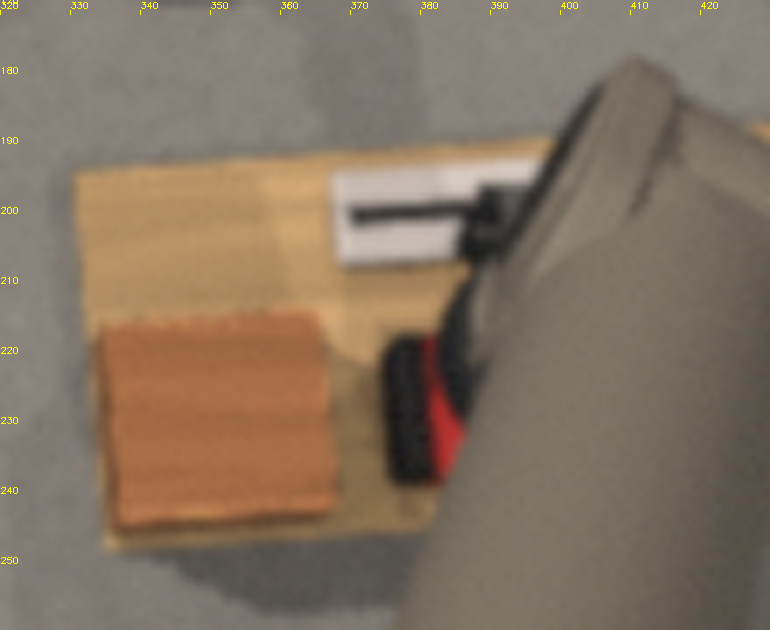

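Emit:
drive_tool(commands=[[[0, 0.2, 0, 0, 0, 0, 0.4], [0, 0.2, 0, 0, 0, 0, 0.4], [0, 0.15, 0, 0, 0, 0, 0.4], [0, 0, 0, 0, 0, 0, 0.4]]])

```text
t: 12.25
ee_pos: [0.5377, -0.1258, -0.0106]
tool_rot: [0.707, -0.707, -0.007, 0.007]
wrist_force: [0.2, -0.3, -1.3]
opening: 0.0552
```

```bash
python3 - <<'E'
from h import *
plan(hood(0,-.0575,0)*[1,1,0]+[0,0,-.0115],3.4)
b=r.snapshot("scene")[:,:,::-1].copy();cv2.imwrite("pics/si.png",b);crop(b,140,140,130,95,6,"pics/i1.png")
E
```

```text
t 12.25 p [ 0.5377 -0.1258 -0.0106] F [ 0.1593 -0.3299 -1.2619] op 0.0552 
toolaxes(cols)
 [[ 0.9998 -0.0004 -0.0195]
 [ 0.0195  0.0002  0.9998]
 [-0.0004 -1.      0.0002]]
shift cm [0.0056 0.0875 0.0436] turn deg [-0.012  -2.2855 -0.0212] q7 0.547878889286662 q [-0.2825  0.5519  0.5576  1.9676 -0.4247  0.739   0.5479]
```

View pics/i1.png

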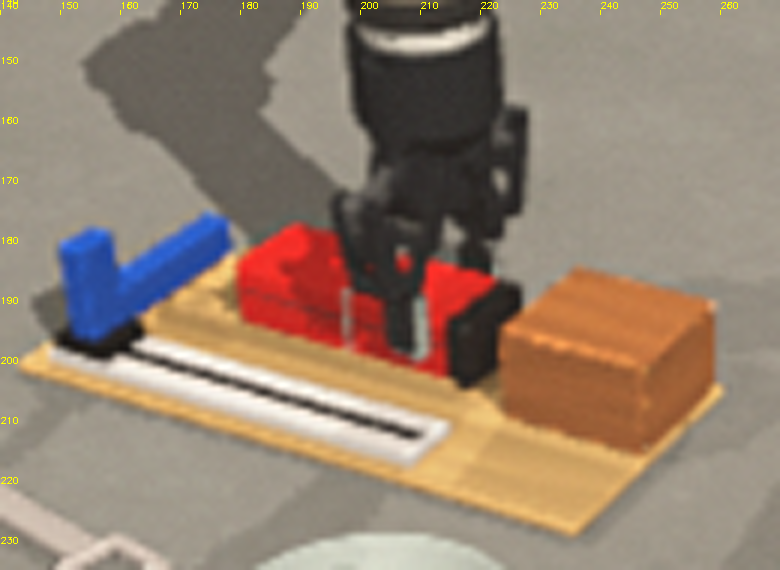

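Emit:
drive_tool(commands=[[[0, 0.1, 0, 0, 0, 0, 0.4], [0, 0.1, 0, 0, 0, 0, 0.4], [0, 0, 0, 0, 0, 0, 0.4]]])

```text
t: 12.6
ee_pos: [0.538, -0.1259, -0.0115]
tool_rot: [0.707, -0.707, -0.007, 0.007]
wrist_force: [-1.5, 1.2, 6.6]
opening: 0.055
```

Contact at 6.6 N. I'll release and look.

Emit:
drive_tool(commands=[[[0, 0, 0, 0, 0, 0, 0.75], [0, 0, 0, 0, 0, 0, 0.9], [0, 0, 0, 0, 0, 0, 0.9], [0, -2, 0, 0, 0, 0, 0.9], [0, -3, 0, 0, 0, 0, 0.9], [0, -3, -1, 0, 0, 0, 1], [0, -3, -3, 0, 0, 0, 1], [0, 0, -3, 0, 0, 0, 1], [0, 0, -1, 0, 0, 0, 1]]])

```text
t: 13.5
ee_pos: [0.5395, -0.2101, 0.0991]
tool_rot: [-0.706, 0.708, 0.006, -0.004]
wrist_force: [-0.3, -0.0, -0.9]
opening: 0.0852
```

```bash
python3 - <<'E'
from h import *
plan(hood(0,-.137,0)*[1,1,0]+[0,0,-.011],3.4)
b=r.snapshot("scene")[:,:,::-1].copy();cv2.imwrite("pics/sj.png",b);crop(b,140,140,130,95,6,"pics/j1.png")
b=r.snapshot("top")[:,:,::-1].copy();cv2.imwrite("pics/tj.png",b);crop(b,320,170,140,90,5,"pics/j2.png")
E
```

```text
t 13.5 p [ 0.5395 -0.2101  0.0991] F [-0.2921 -0.0074 -0.8797] op 0.0852 
toolaxes(cols)
 [[ 0.9999  0.0027 -0.0153]
 [ 0.0153 -0.0027  0.9999]
 [ 0.0027 -1.     -0.0027]]
shift cm [ 0.27   11.006   0.5544] turn deg [ 0.1585 -2.5237  0.1511] q7 0.6017905614561946 q [-0.2149  0.4447  0.662   1.8369 -0.3254  0.9669  0.6018]
```

View pics/j1.png

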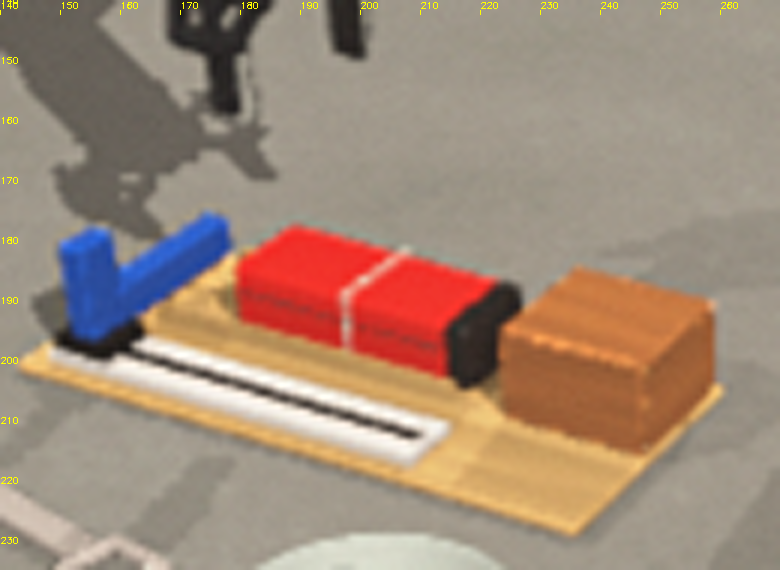

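View pics/j2.png

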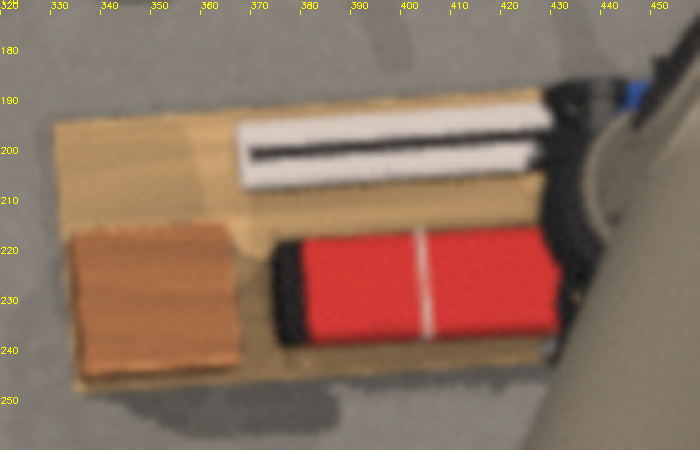

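```bash
python3 - <<'E'
from fit import *
g=lambda x,y:((x+.5)/5-.5+320,(y+.5)/5-.5+170)
f=lambda x,y:((x+.5)/6-.5+140,(y+.5)/6-.5+140)
for n,p in [("band+x",(420,233)),("band-x",(431,336)),("cap+x",(301,240)),("cap-x",(311,344)),("nose",(277,290)),("545+x",(540,229)),("tail-x",(558,331))]:
    w=onz("top",g(*p),.046);print(n,w,inhood(w))
for n,p in [("band+x",(345,290)),("band-x",(405,250)),("tail+x",(240,265)),("tail-x",(297,228))]:
    w=onz("scene",f(*p),.046);print("S",n,w,inhood(w))
E
```

```text
band+x [ 0.5674 -0.1688  0.046 ] [ 0.027  -0.1026  0.04  ]
band-x [ 0.5125 -0.172   0.046 ] [-0.028  -0.1025  0.04  ]
cap+x [ 0.564  -0.1058  0.046 ] [ 0.0275 -0.0395  0.04  ]
cap-x [ 0.5086 -0.1089  0.046 ] [-0.028  -0.0393  0.04  ]
nose [ 0.5374 -0.0921  0.046 ] [ 0.0017 -0.0243  0.04  ]
545+x [ 0.569  -0.2322  0.046 ] [ 0.0249 -0.1659  0.04  ]
tail-x [ 0.5147 -0.2386  0.046 ] [-0.0297 -0.1692  0.04  ]
S band+x [ 0.5636 -0.1701  0.046 ] [ 0.0232 -0.1036  0.04  ]
S band-x [ 0.5127 -0.1706  0.046 ] [-0.0276 -0.1012  0.04  ]
S tail+x [ 0.5706 -0.2344  0.046 ] [ 0.0264 -0.1682  0.04  ]
S tail-x [ 0.5227 -0.2359  0.046 ] [-0.0216 -0.1669  0.04  ]
```

Emit:
drive_tool(commands=[[[0.27, 0, 0.35, 0, -0.7, 0, 1], [0, 2.5, 0, 0, 0, 0, 1], [0, 2.5, 0, 0, 0, 0, 1], [0, 2.5, 0, 0, 0, 0, 1], [0, 1.5, 0, 0, 0, 0, 1], [0, 1.0, 0, 0, 0, 0, 1], [0, 0.9, 0, 0, 0, 0, 1], [0, 0, 0, 0, 0, 0, 1]]])

```text
t: 14.4
ee_pos: [0.5418, -0.2018, -0.0121]
tool_rot: [0.707, -0.707, -0.011, 0.012]
wrist_force: [0.4, 0.5, 0.2]
opening: 0.0855
```

```bash
python3 - <<'E'
from h import *
plan(hood(0,-.139,0)*[1,1,0]+[0,0,-.011],3.4)
b=r.snapshot("scene")[:,:,::-1].copy();cv2.imwrite("pics/sk.png",b);crop(b,140,140,130,95,6,"pics/k1.png")
E
```

```text
t 14.4 p [ 0.5418 -0.2018 -0.0121] F [0.3813 0.5487 0.1538] op 0.0855 
toolaxes(cols)
 [[ 0.9995 -0.0011 -0.0322]
 [ 0.0322  0.0007  0.9995]
 [-0.0011 -1.      0.0007]]
shift cm [ 0.0623 -0.1149 -0.5023] turn deg [-0.041  -1.5568 -0.0636] q7 0.6960734532412899 q [-0.1434  0.5933  0.5602  1.9049 -0.4416  0.7693  0.6961]
```

View pics/k1.png

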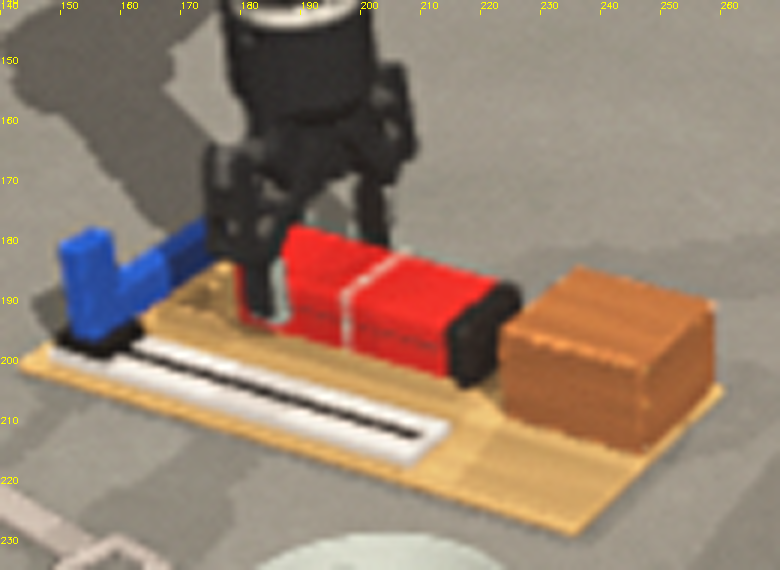

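Emit:
drive_tool(commands=[[[0, 0, 0, 0, 0, 0, 0.4], [0, 0, 0, 0, 0, 0, 0.4], [0, 0, 0, 0, 0, 0, 0.4], [0, 0, 0, 0, 0, 0, 0.4], [0, 0, 0, 0, 0, 0, 0.4], [0, -0.2, 0, 0, 0, 0, 0.4], [0, 0, 0, 0, 0, 0, 0.4]]], newtons=40)

```text
t: 15.15
ee_pos: [0.5419, -0.2022, -0.0095]
tool_rot: [0.707, -0.707, -0.011, 0.011]
wrist_force: [-0.1, -0.1, -0.7]
opening: 0.0552
```

```bash
python3 - <<'E'
from h import *
plan(hood(0,-.135,0)*[1,1,0]+[0,0,-.0105],3.4)
b=r.snapshot("scene")[:,:,::-1].copy();cv2.imwrite("pics/sl.png",b);crop(b,140,140,130,95,6,"pics/l1.png")
b=r.snapshot("top")[:,:,::-1].copy();cv2.imwrite("pics/tl.png",b);crop(b,320,170,140,90,5,"pics/l2.png")
E
```

```text
t 15.15 p [ 0.5419 -0.2022 -0.0095] F [-0.1361 -0.0844 -0.6765] op 0.0552 
toolaxes(cols)
 [[ 0.9995 -0.0001 -0.0316]
 [ 0.0316  0.0002  0.9995]
 [-0.0001 -1.      0.0002]]
shift cm [ 0.042   0.1041 -0.0541] turn deg [-0.0137 -1.591  -0.0059] q7 0.6942613999264805 q [-0.1451  0.5893  0.5631  1.9041 -0.4392  0.7728  0.6943]
```

View pics/l2.png

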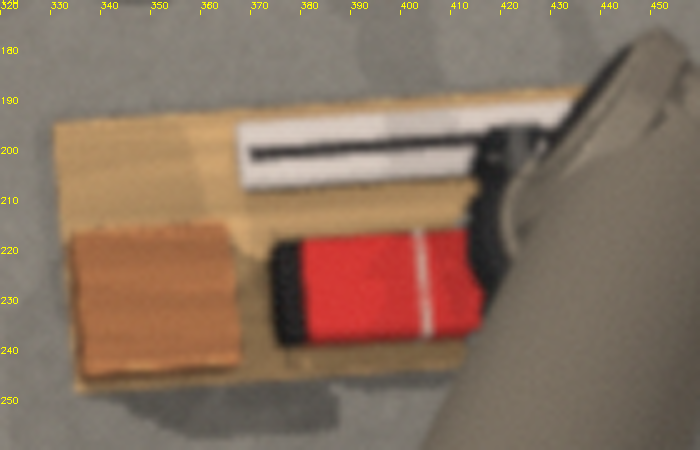

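Emit:
drive_tool(commands=[[[-0.03, 0, 1, 0, 0, 0, 0.4], [-0.03, 0, 1, 0, 0, 0, 0.4], [-0.03, 0, 1, 0, 0, 0, 0.4], [0, 0, 0, 0, 0, 0, 0.4]]])

```text
t: 15.65
ee_pos: [0.5402, -0.1693, -0.0098]
tool_rot: [0.708, -0.706, -0.012, 0.013]
wrist_force: [0.1, -0.0, -0.8]
opening: 0.0551
```

Emit:
drive_tool(commands=[[[-0.03, 0, 0.8, 0, 0, 0, 0.4], [-0.03, 0, 0.8, 0, 0, 0, 0.4], [-0.03, 0, 0.8, 0, 0, 0, 0.4], [-0.03, 0, 0.8, 0, 0, 0, 0.4], [-0.02, 0, 0.8, 0, 0, 0, 0.4], [0, 0, 0, 0, 0, 0, 0.4]]])

```text
t: 16.25
ee_pos: [0.5376, -0.1306, -0.0096]
tool_rot: [0.707, -0.707, -0.012, 0.012]
wrist_force: [0.7, 0.2, -1.2]
opening: 0.055
```

```bash
python3 - <<'E'
from h import *
plan(hood(0,-.036,0)*[1,1,0]+[0,0,-.0105],3.4)
b=r.snapshot("scene")[:,:,::-1].copy();cv2.imwrite("pics/sm.png",b);crop(b,140,140,130,95,6,"pics/m1.png")
E
```

```text
t 16.25 p [ 0.5376 -0.1306 -0.0096] F [ 0.731   0.2043 -1.1834] op 0.055 
toolaxes(cols)
 [[ 0.9994 -0.0003 -0.0337]
 [ 0.0337  0.0012  0.9994]
 [-0.0003 -1.      0.0012]]
shift cm [-0.022   0.0956  2.6637] turn deg [-0.0694 -1.4665 -0.0165] q7 0.5785107758265845 q [-0.281   0.5546  0.5685  1.9648 -0.4334  0.7444  0.5785]
```

View pics/m1.png

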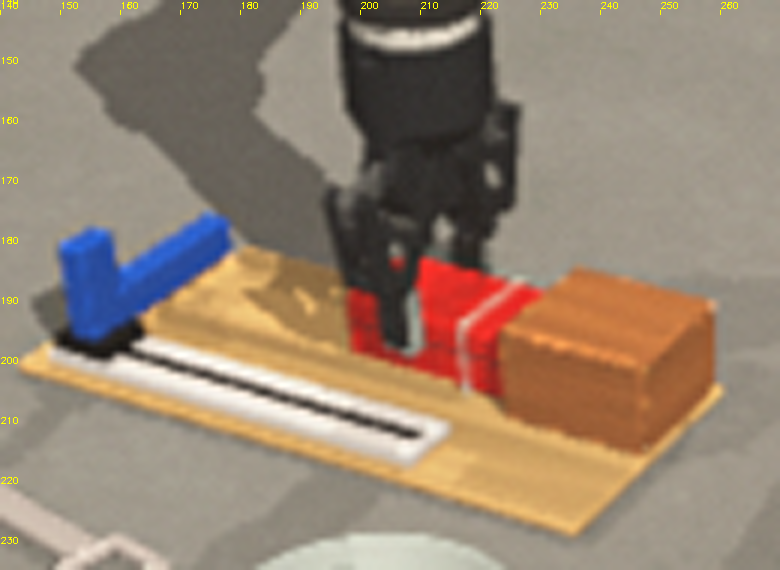

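The nose has gone under the hood and the band is about 28 mm short of the mouth. I'll keep going slowly until it touches the stop.

Emit:
drive_tool(commands=[[[-0.02, 0, 0.6, 0, 0, 0, 0.4], [-0.02, 0, 0.6, 0, 0, 0, 0.4], [-0.02, 0, 0.6, 0, 0, 0, 0.4], [0, 0, 0, 0, 0, 0, 0.4]]])

```text
t: 16.7
ee_pos: [0.5363, -0.1131, -0.0096]
tool_rot: [0.707, -0.707, -0.012, 0.012]
wrist_force: [0.7, 0.7, -1.7]
opening: 0.0557
```

Emit:
drive_tool(commands=[[[-0.01, 0, 0.3, 0, 0, 0, 0.4], [-0.01, 0, 0.3, 0, 0, 0, 0.4], [0, 0, 0, 0, 0, 0, 0.4]]])

```text
t: 17.0
ee_pos: [0.536, -0.108, -0.0094]
tool_rot: [0.707, -0.707, -0.011, 0.011]
wrist_force: [0.4, -0.6, -1.1]
opening: 0.0554
```

Emit:
drive_tool(commands=[[[0, 0, 0.2, 0, 0, 0, 0.4], [0, 0, 0.1, 0, 0, 0, 0.4], [0, 0, 0, 0, 0, 0, 0.4]]])

```text
t: 17.3
ee_pos: [0.5359, -0.1054, -0.0094]
tool_rot: [0.707, -0.707, -0.011, 0.011]
wrist_force: [-0.2, 0.2, -1.9]
opening: 0.0554
```

Emit:
drive_tool(commands=[[[0, 0, 0.2, 0, 0, 0, 0.4], [0, 0, 0.1, 0, 0, 0, 0.4], [0, 0, 0, 0, 0, 0, 0.4]]])

```text
t: 17.6
ee_pos: [0.5358, -0.1022, -0.0095]
tool_rot: [0.707, -0.707, -0.011, 0.011]
wrist_force: [0.1, -0.1, -0.6]
opening: 0.0551
```

Emit:
drive_tool(commands=[[[0, 0, 0.2, 0, 0, 0, 0.4], [0, 0, 0.1, 0, 0, 0, 0.4], [0, 0, 0, 0, 0, 0, 0.4]]])

```text
t: 17.9
ee_pos: [0.5359, -0.1013, -0.0092]
tool_rot: [-0.706, 0.708, 0.011, -0.011]
wrist_force: [0.0, -4.3, -0.7]
opening: 0.0556
```

```bash
python3 - <<'E'
from h import *
plan(hood(0,-.036,0)*[1,1,0]+[0,0,-.0105],3.4)
b=r.snapshot("scene")[:,:,::-1].copy();cv2.imwrite("pics/sn.png",b);crop(b,140,140,130,95,6,"pics/n1.png")
E
```

```text
t 17.9 p [ 0.5359 -0.1013 -0.0092] F [ 0.0274 -4.2774 -0.7038] op 0.0556 
toolaxes(cols)
 [[ 0.9995  0.0009 -0.0311]
 [ 0.0311 -0.0022  0.9995]
 [ 0.0009 -1.     -0.0022]]
shift cm [ 0.05    0.1353 -0.2674] turn deg [ 0.1288 -1.6191  0.0476] q7 0.5207133793673879 q [-0.3431  0.5427  0.5738  1.9851 -0.429   0.7332  0.5207]
```

View pics/n1.png

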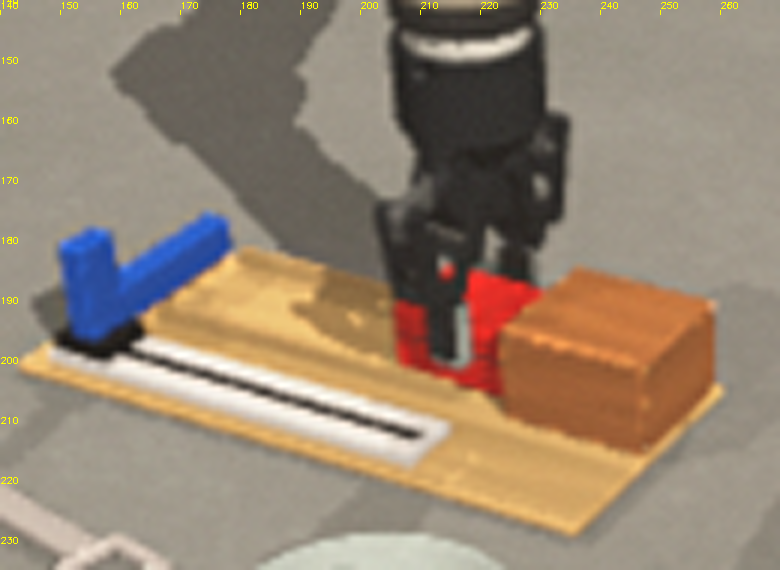

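Contact shows as −4.3 N with the band at the mouth (about (223,196)). One more small push, then set it down.

Emit:
drive_tool(commands=[[[0, 0, 0.1, 0, 0, 0, 0.4], [0, 0.1, 0, 0, 0, 0, 0.4], [0, 0.1, 0, 0, 0, 0, 0.4], [0, 0, 0, 0, 0, 0, 0.4]]])

```text
t: 18.35
ee_pos: [0.536, -0.1013, -0.0104]
tool_rot: [-0.706, 0.708, 0.011, -0.01]
wrist_force: [-1.5, -7.2, 5.4]
opening: 0.0554
```

Emit:
drive_tool(commands=[[[0, 0, 0, 0, 0, 0, 0.8], [0, 0, 0, 0, 0, 0, 0.9], [0, 0, 0, 0, 0, 0, 0.95], [0, -1, 0, 0, 0, 0, 0.95], [0, -2, 0, 0, 0, 0, 0.95], [0, -3, 0, 0, 0, 0, 0.95], [0, -3, 0, 0, 0, 0, 0.95], [0, -3, 0, 0, 0, 0, 0.95], [0, 0, 0, 0, 0, 0, 0.95]]])

```text
t: 19.25
ee_pos: [0.539, -0.099, 0.1132]
tool_rot: [0.707, -0.707, -0.014, 0.008]
wrist_force: [0.0, 0.0, -0.4]
opening: 0.081
```

```bash
python3 - <<'E'
from h import *
plan(hood(.08,-.218,0)*[1,1,0]+[0,0,.12],93.4)
b=r.snapshot("scene")[:,:,::-1].copy();cv2.imwrite("pics/so.png",b);crop(b,140,140,130,95,6,"pics/o1.png")
b=r.snapshot("top")[:,:,::-1].copy();cv2.imwrite("pics/to.png",b);crop(b,320,170,140,90,5,"pics/o2.png")
E
```

```text
t 19.25 p [ 0.539  -0.099   0.1132] F [ 0.0355  0.0133 -0.4323] op 0.081 
toolaxes(cols)
 [[ 0.9995  0.0087 -0.0316]
 [ 0.0316  0.0004  0.9995]
 [ 0.0087 -1.      0.0001]]
shift cm [  8.2321  -0.6138 -18.4518] turn deg [-0.3895 88.4086  0.3888] q7 0.4013065681108867 q [-0.4507  0.3689  0.6895  1.9013 -0.2862  0.9614  0.4013]
```

View pics/o1.png

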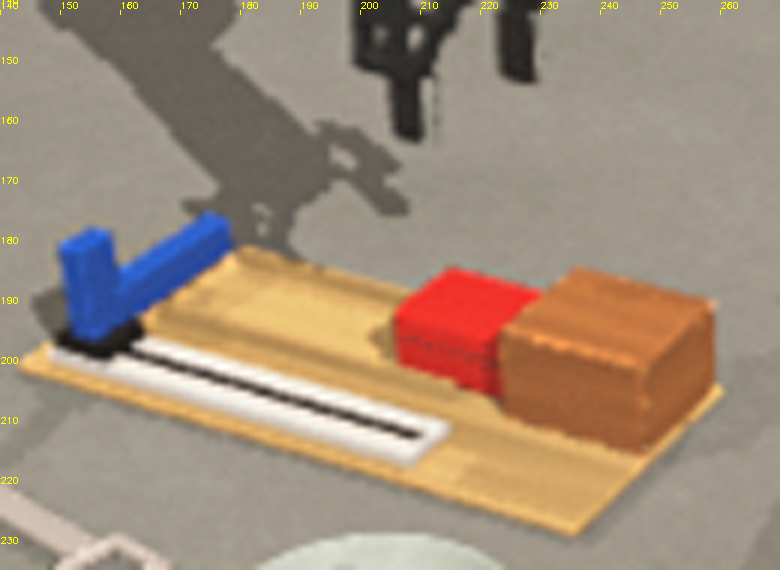

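View pics/o2.png

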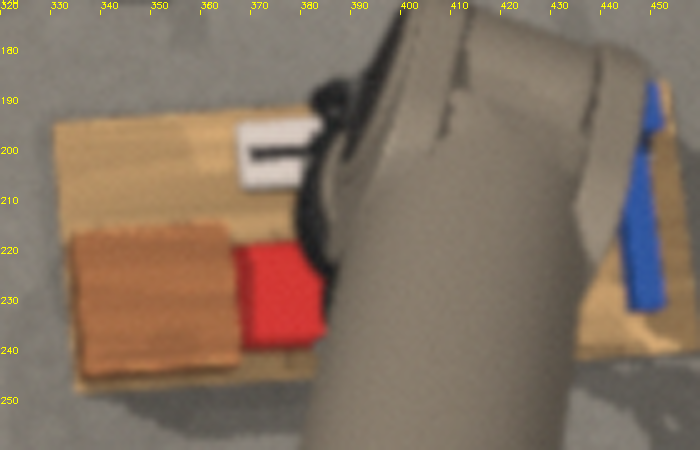

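Emit:
drive_tool(commands=[[[1, 0, -2.3, 0, 0, 0, 1], [1, 0, -2.3, 0, 0, 0, 1], [1, 0, -2.3, 0, 0, 0, 1], [1, 0, -2.3, 0, 0, 0, 1], [1, 0, -2.3, 0, 0, 0, 1], [1, 0, -2.3, 0, 0, 0, 1], [1.1, 0, -2.3, 0, 0, 0, 1], [1.1, 0, -2.3, 0, 0, 0, 1], [0, 0, 0, 0, 7, 0, 1], [0, 0, 0, 0, 7, 0, 1], [0, 0, 0, 0, 7, 0, 1], [0, 0, 0, 0, 7, 0, 1], [0, 0, 0, 0, 7, 0, 1], [0, 0, 0, 0, 7, 0, 1], [0, 0, 0, 0, 7, 0, 1], [0, 0, 0, 0, 7, 0, 1], [0, 0, 0, 0, 7, 0, 1], [0, 0, 0, 0, 7, 0, 1]]])

```text
t: 21.15
ee_pos: [0.6225, -0.2791, 0.1067]
tool_rot: [-0.584, 0.585, -0.399, 0.397]
wrist_force: [1.0, -0.1, 0.3]
opening: 0.0849
```

Emit:
drive_tool(commands=[[[0, 0, 0, 0, 7, 0, 1], [0, 0, 0, 0, 7, 0, 1], [0, 0, 0, 0, 4.5, 0, 1], [0, 0, 0, 0, 0, 0, 1]]])

```text
t: 21.55
ee_pos: [0.6225, -0.2791, 0.1066]
tool_rot: [-0.514, 0.515, -0.486, 0.484]
wrist_force: [1.3, 0.7, -0.4]
opening: 0.0852
```

```bash
python3 - <<'E'
from fit import *
plan(hood(.08,-.218,0)*[1,1,0]+[0,0,.02],93.4)
f=lambda x,y:((x+.5)/6-.5+140,(y+.5)/6-.5+140)
for p in [(397,310),(452,268)]: w=onz("scene",f(*p),.046);print("tail",inhood(w))
b=r.snapshot("scene")[:,:,::-1].copy();cv2.imwrite("pics/sp.png",b);crop(b,110,110,150,115,5,"pics/p1.png")
b=r.snapshot("top")[:,:,::-1].copy();cv2.imwrite("pics/tp.png",b);crop(b,320,150,150,100,5,"pics/p2.png")
E
```

```text
t 21.55 p [ 0.6225 -0.2791  0.1066] F [ 1.2634  0.7064 -0.362 ] op 0.0852 
toolaxes(cols)
 [[ 0.0577 -0.0032  0.9983]
 [-0.9983  0.0009  0.0577]
 [-0.0011 -1.     -0.0031]]
shift cm [0.2116 8.6627 0.4744] turn deg [ 0.1778 -0.0916 -0.0649] q7 -0.6371188041247294 q [-0.2609  0.7676  1.0042  1.565  -0.68    1.1961 -0.6371]
tail [ 0.0283 -0.0678  0.04  ]
tail [-0.0224 -0.0679  0.04  ]
```

View pics/p1.png

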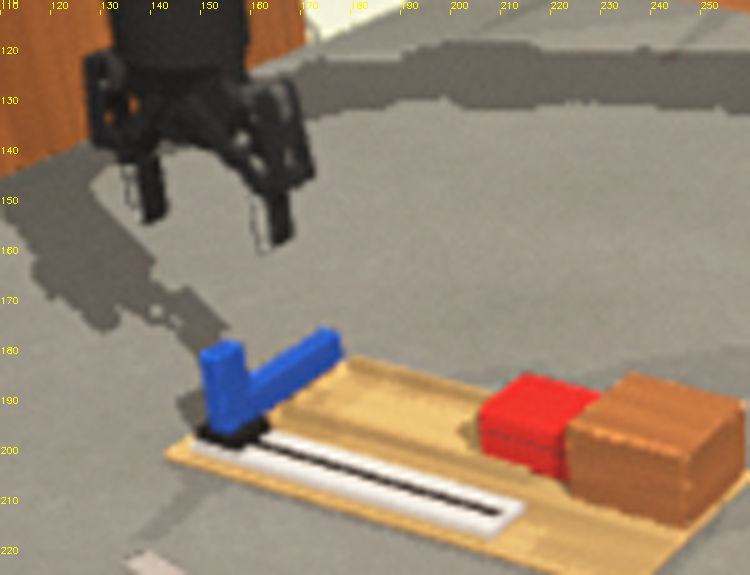

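View pics/p2.png

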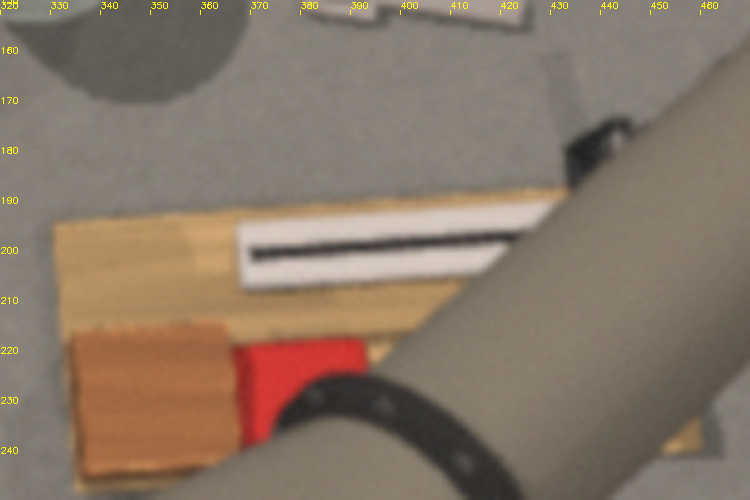

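Emit:
drive_tool(commands=[[[0.2, 0, 0.45, 0, 0, 0, 1], [0, 2, 0, 0, 0, 0, 1], [0, 2, 0, 0, 0, 0, 1], [0, 2, 0, 0, 0, 0, 1], [0, 1.5, 0, 0, 0, 0, 1], [0, 1, 0, 0, 0, 0, 1], [0, 0.9, 0, 0, 0, 0, 1], [0, 0, 0, 0, 0, 0, 1]]])

```text
t: 22.45
ee_pos: [0.6275, -0.2812, 0.0134]
tool_rot: [-0.514, 0.514, -0.486, 0.485]
wrist_force: [-0.7, 0.8, -0.6]
opening: 0.0853
```

```bash
python3 - <<'E'
from fit import *
plan(hood(.08,-.218,0)*[1,1,0]+[0,0,.01],93.4)
b=r.snapshot("scene")[:,:,::-1].copy();cv2.imwrite("pics/sq.png",b);crop(b,120,130,120,90,6,"pics/q1.png")
E
```

```text
t 22.45 p [ 0.6275 -0.2812  0.0134] F [-0.7175  0.8385 -0.629 ] op 0.0853 
toolaxes(cols)
 [[ 0.0577 -0.0015  0.9983]
 [-0.9983  0.0008  0.0577]
 [-0.0009 -1.     -0.0015]]
shift cm [-0.0359  0.3399 -0.0361] turn deg [ 0.0845 -0.0897 -0.0531] q7 -0.5838699191042881 q [-0.2161  0.8635  0.9199  1.6149 -0.765   1.0617 -0.5839]
```

View pics/q1.png

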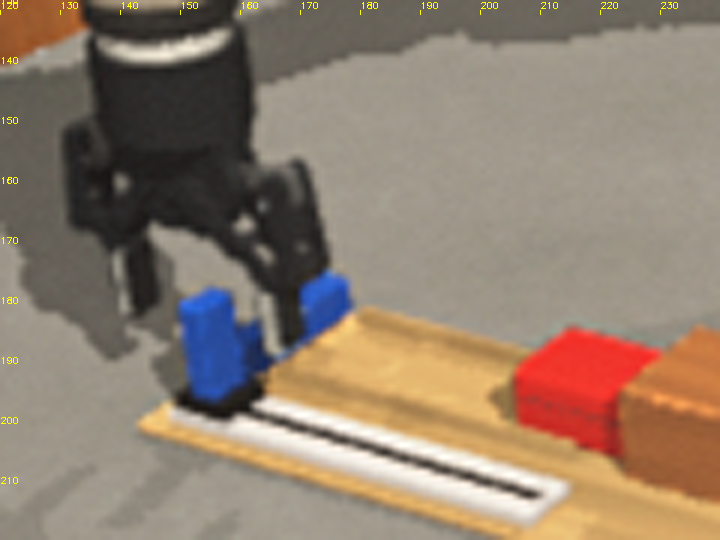

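```bash
python3 - <<'E'
from fit import *
for z in(.045,.055):
  for dx in (0,-.02): print(z,dx,proj("scene",[hood(.08+dx,-.218-.0425,z-.006),hood(.08+dx,-.218+.0425,z-.006)]).round(1).tolist())
print(proj("scene",[hood(.08,-.218,.069),hood(.093,-.226,.069),hood(.093,-.210,.069),hood(.067,-.210,.069),hood(.067,-.226,.069)]).round(1).tolist())
E
```

```text
0.045 0 [[145.2, 184.7], [166.9, 190.9]]
0.045 -0.02 [[149.5, 182.1], [171.0, 188.1]]
0.055 0 [[144.7, 181.9], [166.5, 188.0]]
0.055 -0.02 [[149.0, 179.3], [170.6, 185.3]]
[[154.5, 179.2], [149.6, 180.4], [153.8, 181.6], [159.4, 178.0], [155.3, 176.9]]
```

Emit:
drive_tool(commands=[[[0, 0.4, 0, 0, 0, 0, 1], [0, 0, 0, 0, 0, 0, 0.1], [0, 0, 0, 0, 0, 0, 0.1], [0, 0, 0, 0, 0, 0, 0.1], [0, 0, 0, 0, 0, 0, 0.1], [0, 0, 0, 0, 0, 0, 0.1], [0, 0, 0, 0, 0, 0, 0.1], [0, 0, 0, 0, 0, 0, 0.1], [0, 0, 0, 0, 0, 0, 0.1], [0, 0, 0, 0, 0, 0, 0.1]]], newtons=25)

```text
t: 23.5
ee_pos: [0.6282, -0.2817, 0.0108]
tool_rot: [0.514, -0.514, 0.485, -0.485]
wrist_force: [-0.0, -0.2, 3.3]
opening: 0.0156
```

```bash
python3 - <<'E'
from fit import *
plan(hood(.08,-.082,0)*[1,1,0]+[0,0,.01],93.4)
b=r.snapshot("scene")[:,:,::-1].copy();cv2.imwrite("pics/sr.png",b);crop(b,120,130,120,90,6,"pics/r1.png")
E
```

```text
t 23.5 p [ 0.6282 -0.2817  0.0108] F [-0.0145 -0.2311  3.2959] op 0.0156 
toolaxes(cols)
 [[ 0.058   0.0003  0.9983]
 [-0.9983 -0.0002  0.058 ]
 [ 0.0002 -1.      0.0003]]
shift cm [-13.6929   0.0795  -0.1214] turn deg [-0.0175 -0.0769  0.0123] q7 -0.5814818216084 q [-0.2147  0.8663  0.9175  1.6159 -0.7684  1.0562 -0.5815]
```

View pics/r1.png

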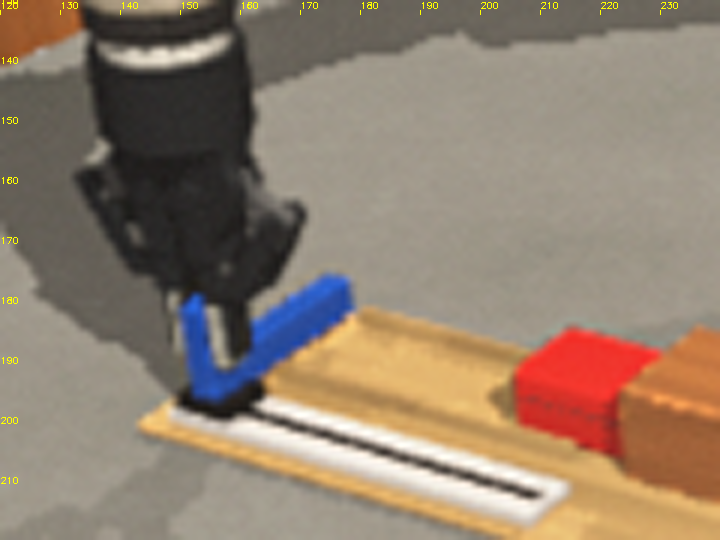

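Emit:
drive_tool(commands=[[[-0.6, 0, 0, 0, 0, 0, 0.1], [-1, 0, 0, 0, 0, 0, 0.1], [-1, 0, 0, 0, 0, 0, 0.1], [-1, 0, 0, 0, 0, 0, 0.1], [-1, 0, 0, 0, 0, 0, 0.1], [-1, 0, 0, 0, 0, 0, 0.1], [-1, 0, 0, 0, 0, 0, 0.1], [-1, 0, 0, 0, 0, 0, 0.1], [-1, 0, 0, 0, 0, 0, 0.1], [-1, 0, 0, 0, 0, 0, 0.1], [-1, 0, 0, 0, 0, 0, 0.1], [-0.7, 0, 0, 0, 0, 0, 0.1], [0, 0, 0, 0, 0, 0, 0.1]]])

```text
t: 24.85
ee_pos: [0.6209, -0.1662, 0.0107]
tool_rot: [0.515, -0.514, 0.486, -0.484]
wrist_force: [-3.0, 1.2, 8.1]
opening: 0.0154
```

```bash
python3 - <<'E'
from fit import *
plan(hood(.08,-.082,0)*[1,1,0]+[0,0,.01],93.4)
b=r.snapshot("scene")[:,:,::-1].copy();cv2.imwrite("pics/st.png",b);crop(b,160,130,100,90,7,"pics/t1.png")
b=r.snapshot("top")[:,:,::-1].copy();cv2.imwrite("pics/tt.png",b);crop(b,340,170,100,85,7,"pics/t2.png")
E
```

```text
t 24.85 p [ 0.6209 -0.1662  0.0107] F [-3.0056  1.1797  8.1306] op 0.0154 
toolaxes(cols)
 [[ 0.0591 -0.0017  0.9983]
 [-0.9982  0.0028  0.0591]
 [-0.0029 -1.     -0.0015]]
shift cm [-2.1193  0.079  -0.0638] turn deg [ 0.0873 -0.0111 -0.1665] q7 -0.7053023791171731 q [-0.4291  0.8134  0.9428  1.7361 -0.77    1.0105 -0.7053]
```

View pics/t1.png

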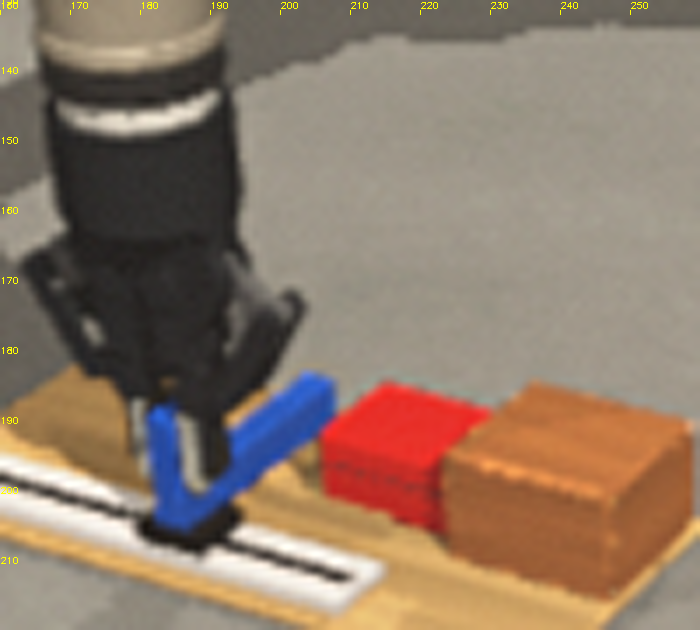

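View pics/t2.png

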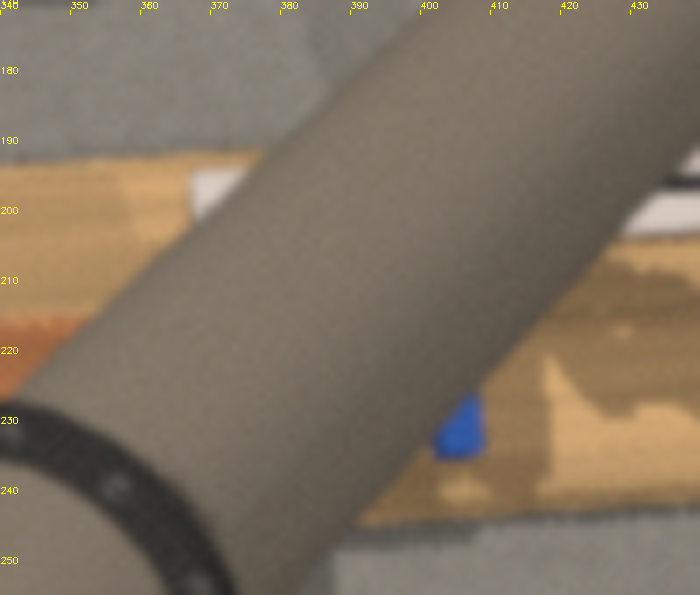

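Emit:
drive_tool(commands=[[[-0.4, 0, 0, 0, 0, 0, 0.1], [-0.4, 0, 0, 0, 0, 0, 0.1], [-0.4, 0, 0, 0, 0, 0, 0.1], [0, 0, 0, 0, 0, 0, 0.1]]])

```text
t: 25.35
ee_pos: [0.6202, -0.1553, 0.0107]
tool_rot: [0.515, -0.514, 0.486, -0.484]
wrist_force: [-3.4, -0.7, 7.1]
opening: 0.0154
```

```bash
python3 - <<'E'
from fit import *
plan(hood(.08,-.082,0)*[1,1,0]+[0,0,.01],93.4)
b=r.snapshot("scene")[:,:,::-1].copy();cv2.imwrite("pics/su.png",b);crop(b,180,165,70,55,10,"pics/u1.png")
E
```

```text
t 25.35 p [ 0.6202 -0.1553  0.0107] F [-3.3747 -0.7424  7.115 ] op 0.0154 
toolaxes(cols)
 [[ 0.0584 -0.0013  0.9983]
 [-0.9983  0.0017  0.0584]
 [-0.0018 -1.     -0.0012]]
shift cm [-1.021   0.0738 -0.0606] turn deg [ 0.0711 -0.0522 -0.1025] q7 -0.720087769670092 q [-0.4509  0.8096  0.9457  1.7456 -0.7702  1.0059 -0.7201]
```

View pics/u1.png

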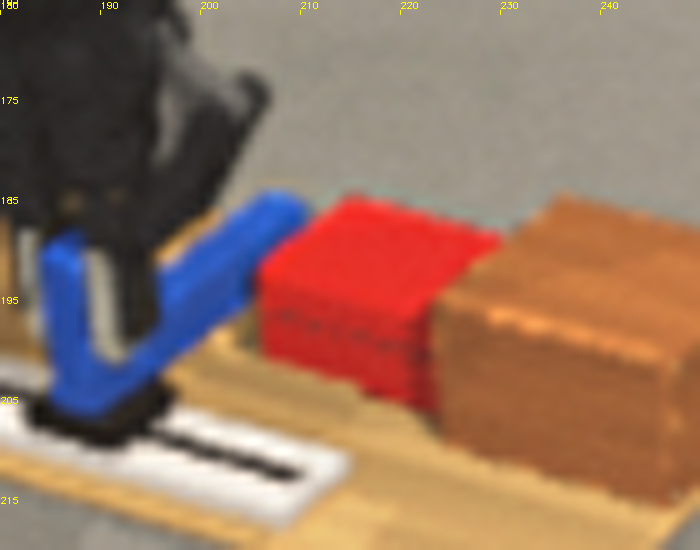

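Emit:
drive_tool(commands=[[[-0.2, 0, 0, 0, 0, 0, 0.1], [-0.2, 0, 0, 0, 0, 0, 0.1], [0, 0, 0, 0, 0, 0, 0.1]]])

```text
t: 25.7
ee_pos: [0.62, -0.1518, 0.0108]
tool_rot: [0.514, -0.514, 0.486, -0.485]
wrist_force: [-3.3, -2.3, 6.8]
opening: 0.0154
```

Emit:
drive_tool(commands=[[[-0.1, 0, 0, 0, 0, 0, 0.1], [-0.1, 0, 0, 0, 0, 0, 0.1], [0, 0, 0, 0, 0, 0, 0.1]]])

```text
t: 26.0
ee_pos: [0.6199, -0.15, 0.0107]
tool_rot: [-0.514, 0.514, -0.486, 0.485]
wrist_force: [-1.8, -1.6, 6.2]
opening: 0.016
```

```bash
python3 - <<'E'
from fit import *
plan(hood(.08,-.082,0)*[1,1,0]+[0,0,.01],93.4)
b=r.snapshot("scene")[:,:,::-1].copy();cv2.imwrite("pics/sv.png",b);crop(b,180,165,70,55,10,"pics/v1.png")
E
```

```text
t 26.0 p [ 0.6199 -0.15    0.0107] F [-1.8496 -1.647   6.1621] op 0.016 
toolaxes(cols)
 [[ 0.0579 -0.001   0.9983]
 [-0.9983  0.0009  0.0579]
 [-0.001  -1.     -0.001 ]]
shift cm [-0.4968  0.0746 -0.059 ] turn deg [ 0.0547 -0.0814 -0.0551] q7 -0.7275254343025862 q [-0.4616  0.8078  0.9473  1.7502 -0.7702  1.0034 -0.7275]
```

View pics/v1.png

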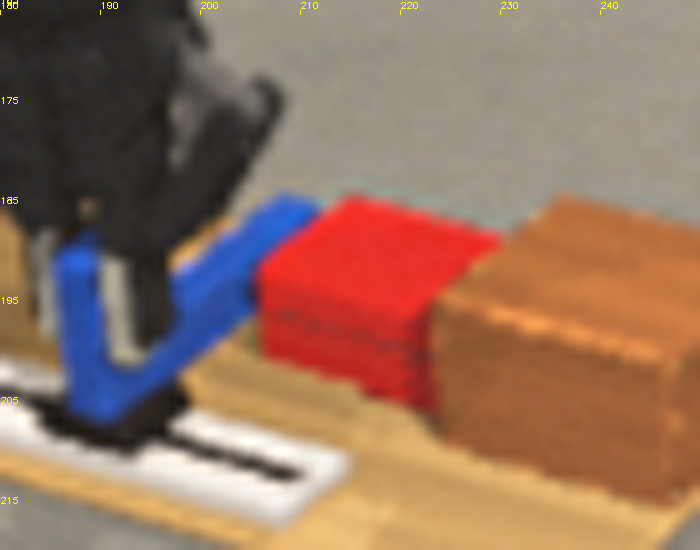

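Emit:
drive_tool(commands=[[[-0.1, 0, 0, 0, 0, 0, 0.1], [-0.1, 0, 0, 0, 0, 0, 0.1], [0, 0, 0, 0, 0, 0, 0.1]]])

```text
t: 26.35
ee_pos: [0.6198, -0.148, 0.0108]
tool_rot: [-0.514, 0.514, -0.486, 0.485]
wrist_force: [-2.3, -2.5, 6.9]
opening: 0.0159
```

Emit:
drive_tool(commands=[[[-0.1, 0, 0, 0, 0, 0, 0.1], [0, 0, 0, 0, 0, 0, 0.1]]])

```text
t: 26.55
ee_pos: [0.6197, -0.1471, 0.0107]
tool_rot: [-0.514, 0.514, -0.486, 0.485]
wrist_force: [-2.2, -1.0, 6.0]
opening: 0.0153
```

Emit:
drive_tool(commands=[[[-0.1, 0, 0, 0, 0, 0, 0.1], [0, 0, 0, 0, 0, 0, 0.1]]])

```text
t: 26.75
ee_pos: [0.6197, -0.1461, 0.0108]
tool_rot: [-0.514, 0.514, -0.486, 0.485]
wrist_force: [-2.5, -1.8, 6.3]
opening: 0.0156
```

```bash
python3 - <<'E'
from fit import *
plan(hood(.08,-.082,0)*[1,1,0]+[0,0,.01],93.4)
b=r.snapshot("scene")[:,:,::-1].copy();cv2.imwrite("pics/sw.png",b);crop(b,180,165,70,55,10,"pics/w1.png")
E
```

```text
t 26.75 p [ 0.6197 -0.1461  0.0108] F [-2.5407 -1.7857  6.2674] op 0.0156 
toolaxes(cols)
 [[ 0.0579 -0.001   0.9983]
 [-0.9983  0.0009  0.0579]
 [-0.0009 -1.     -0.0009]]
shift cm [-0.1006  0.0754 -0.06  ] turn deg [ 0.0528 -0.083  -0.0535] q7 -0.7326252993908018 q [-0.4691  0.8065  0.9482  1.7532 -0.7703  1.0023 -0.7326]
```

View pics/w1.png

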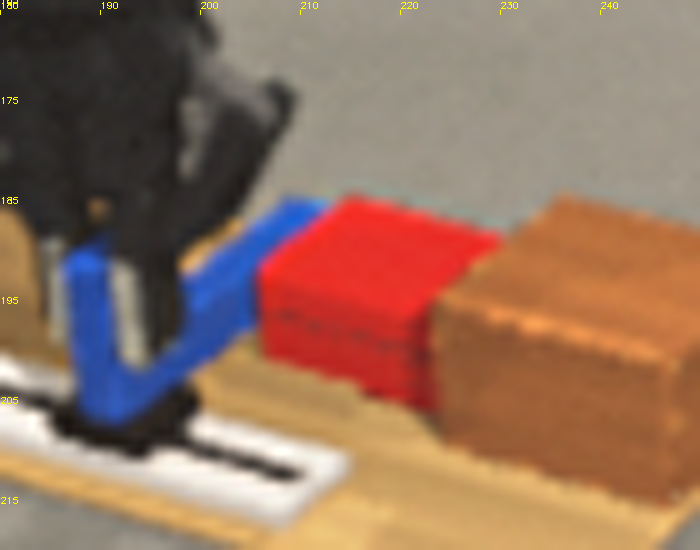

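Still no contact, since Fy is only the friction. I'll continue in 1 mm steps.

Emit:
drive_tool(commands=[[[-0.1, 0, 0, 0, 0, 0, 0.1], [0, 0, 0, 0, 0, 0, 0.1]]])

```text
t: 27.0
ee_pos: [0.6196, -0.1451, 0.0107]
tool_rot: [-0.514, 0.514, -0.486, 0.485]
wrist_force: [-2.4, -0.7, 6.8]
opening: 0.0155
```

Emit:
drive_tool(commands=[[[-0.1, 0, 0, 0, 0, 0, 0.1], [0, 0, 0, 0, 0, 0, 0.1]]])

```text
t: 27.2
ee_pos: [0.6196, -0.1451, 0.0108]
tool_rot: [-0.514, 0.514, -0.485, 0.485]
wrist_force: [-2.2, -3.1, 5.2]
opening: 0.0156
```

Emit:
drive_tool(commands=[[[-0.1, 0, 0, 0, 0, 0, 0.1], [0, 0, 0, 0, 0, 0, 0.1]]])

```text
t: 27.4
ee_pos: [0.6196, -0.1451, 0.0108]
tool_rot: [-0.514, 0.515, -0.485, 0.486]
wrist_force: [-1.5, -5.5, 4.1]
opening: 0.0156
```

```bash
python3 - <<'E'
from fit import *
plan(hood(.08,-.082,0)*[1,1,0]+[0,0,.01],93.4)
b=r.snapshot("scene")[:,:,::-1].copy();cv2.imwrite("pics/sx.png",b);crop(b,180,165,70,55,10,"pics/x1.png")
E
```

```text
t 27.4 p [ 0.6196 -0.1451  0.0108] F [-1.5215 -5.5472  4.0759] op 0.0156 
toolaxes(cols)
 [[ 0.0569  0.      0.9984]
 [-0.9984 -0.0021  0.0569]
 [ 0.0021 -1.     -0.0001]]
shift cm [-0.0007  0.0777 -0.0628] turn deg [ 0.0064 -0.1364  0.1175] q7 -0.7361904287158152 q [-0.4737  0.8061  0.9498  1.7554 -0.7697  0.9991 -0.7362]
```

View pics/x1.png

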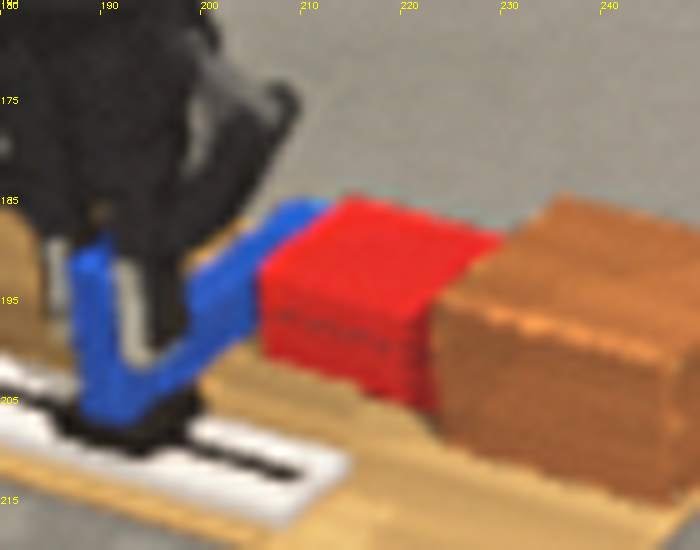

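The keeper has met the case: Fy is −5.5 N, the grip has stopped moving, and the position is the predicted −82 mm. I'll ease the push, release and lift.

Emit:
drive_tool(commands=[[[0.15, 0, 0, 0, 0, 0, 0.1], [0, 0, 0, 0, 0, 0, 0.1]]])

```text
t: 27.65
ee_pos: [0.6196, -0.145, 0.0108]
tool_rot: [-0.514, 0.514, -0.486, 0.485]
wrist_force: [-2.9, -2.2, 6.4]
opening: 0.0152
```

Emit:
drive_tool(commands=[[[0, 0, 0, 0, 0, 0, 0.35], [0, 0, 0, 0, 0, 0, 0.5], [0, 0, 0, 0, 0, 0, 0.7], [0, 0, 0, 0, 0, 0, 0.7], [0, -1, 0, 0, 0, 0, 0.7], [0, -2, 0, 0, 0, 0, 0.7], [0, -3, 0, 0, 0, 0, 0.7], [0, -3, 0, 0, 0, 0, 0.7], [0, -3, 0, 0, 0, 0, 0.7], [2, -2, 0, 0, 0, 0, 0.7], [3, 0, 0, 0, 0, 0, 0.7], [3, 0, 0, 0, 0, 0, 0.7], [3, 0, 0, 0, 0, 0, 0.7], [3, 0, 0, 0, 0, 0, 0.7], [2, 0, 0, 0, 0, 0, 0.7], [0, 0, 0, 0, 0, 0, 0.7]]])

```text
t: 29.25
ee_pos: [0.6279, -0.3099, 0.153]
tool_rot: [-0.512, 0.513, -0.486, 0.488]
wrist_force: [-0.3, -0.6, 1.1]
opening: 0.0599
```

```bash
python3 - <<'E'
from fit import *
plan(hood(.08,-.082,0)*[1,1,0]+[0,0,.01],93.4)
b=r.snapshot("scene")[:,:,::-1].copy();cv2.imwrite("pics/sy.png",b);crop(b,180,165,70,55,10,"pics/y1.png")
b=r.snapshot("top")[:,:,::-1].copy();cv2.imwrite("pics/ty.png",b);crop(b,330,175,110,75,7,"pics/y2.png")
E
```

```text
t 29.25 p [ 0.6279 -0.3099  0.153 ] F [-0.2794 -0.5599  1.0809] op 0.0599 
toolaxes(cols)
 [[ 0.052   0.0013  0.9986]
 [-0.9986 -0.0038  0.052 ]
 [ 0.0039 -1.      0.0011]]
shift cm [-16.5596  14.2346  -0.0464] turn deg [-0.0629 -0.4207  0.2238] q7 -0.6396329045818381 q [-0.2126  0.7512  1.0254  1.4766 -0.6527  1.2794 -0.6396]
```

View pics/y1.png

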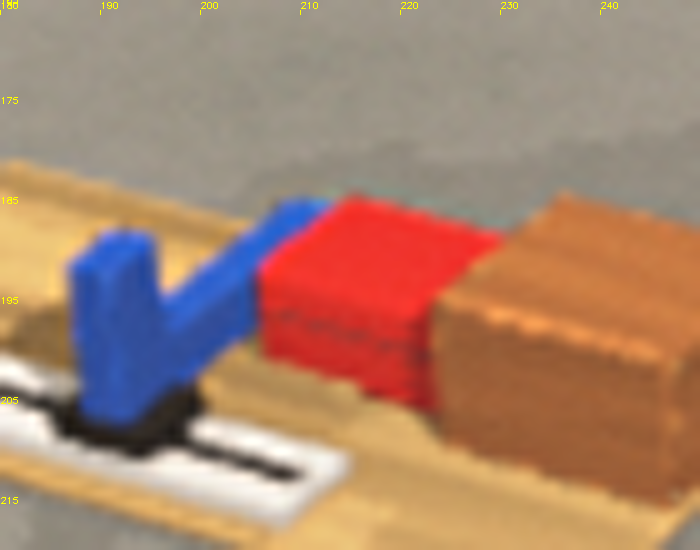

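View pics/y2.png

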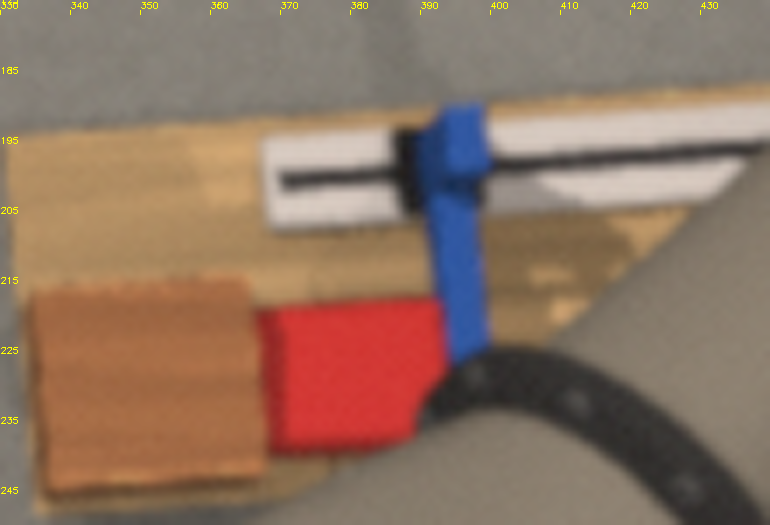

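View pics/sy.png

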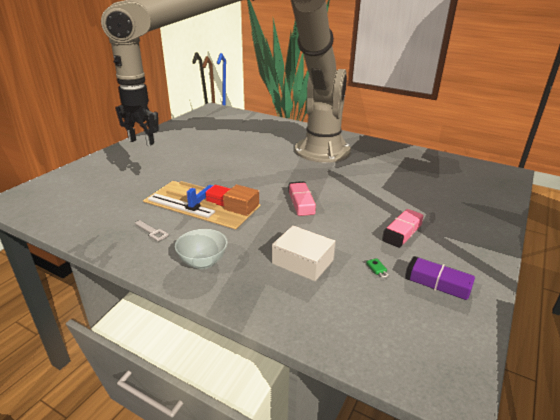

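The paddle meets the tail in both views: at (206,192) in the scene picture and (393,222) in the top one. The band lies at the hood mouth, the bowl, fob and opener have not moved, and the arm is clear. I'll hand it in.

```bash
python3 - <<'E'
from plant import r
s=r.read_state();print(s["t"],max(map(abs,s["joint_velocities"])))
print(r.sign_off())
E
```

```text
29.35 0.027734587089430034
the job is handed in; nothing more can be done
None
```

The red case is home in the dock with its black cap under the hood, the blue keeper is up against its tail, and the job is handed in at t ≈ 29 s of the 59 s allowed. Sign-off gives no verdict, so this rests on my own checks.

**What I did:** I drew the case out of the ledge by its nose half and set it down in the bay. I then took it again by the tail half and pushed it under the hood until it met the stop, with 4–7 N at the wrist. After letting go and lifting clear, I pinched the keeper's fin and slid it up in small steps until it met the case at about 5.5 N. Then I eased off, released it and moved the arm away.

**Last checks:**
- **Case and keeper:** both camera views show the paddle against the tail with no visible gap. The keeper stopped with its face at about y = −74 mm in the hood frame, as the text predicts for a case that is home.
- **Other things:** the bowl, fob, opener and look-alikes look unmoved in the final scene picture. I compared them by eye only.

**What disagreed:**
- **Fingertip height:** the real fingertips sat about 27 mm higher along the tool than the reported tool position. My first attempt closed on top of the case without moving it, and I corrected for that afterwards.
- **Case angle:** measured in the pictures while held, the case was 1–3° off the reported jaw angle, which I trimmed by eye.
- **Tail position:** the pictures put the case's tail at about −68 mm, not −74 mm. I put this down to its rounded edges and camera error, and trusted the contacts instead.

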